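# Load the photometer and hold its shutter open

### The job

Load the two-well photometer: stand the amber cell holder in the well next to the shutter handle and the blue one in the other well, each fully down with its tab in the slot on the handle side, and let go of them while the shutter stays shut. Then pull the black spring-return shutter handle out until its yellow pointer is level with the red index, and finish while still holding it there, keeping the red index where it is and leaving the green spare holder and everything else alone.

Things in the scene. Friction and masses are not known exactly. Their poses are not given: they have to be found in the camera images.
- meter: the photometer, fixed to the table: grey base 12 mm thick with a white lamp housing (190 long, 90 wide, top 64 above the table), a black pair of wells beside it, and the shutter handle off one end. Origin on the table under the row of wells; +x is the way the shutter pulls out and the side of each well with the tab slot; the housing fills y = 75 to 165 mm, x = -100 to 90 mm; the wells lie on y = 0. z up.
- near_well (a point): the well next to the shutter handle, marked with an orange patch on the base. Point at the centre of its floor, 12 mm above the table; axes as the photometer's. Inside 43 (x) x 32 (y) mm, walls 24 mm high, with a slot 16 wide on the +x side running 11 mm beyond the inside for the holder's tab; a holder turned the wrong way cannot go down. The holder's centre belongs over this point, its own x along this x.
- far_well (a point): the well farther from the shutter handle, marked with a blue patch on the base. Point at the centre of its floor, 12 mm above the table; axes as the photometer's. Inside 43 (x) x 32 (y) mm, walls 24 mm high, with a slot 16 wide on the +x side running 11 mm beyond the inside for the holder's tab; a holder turned the wrong way cannot go down. The holder's centre belongs over this point, its own x along this x.
- amber: amber (orange) tabbed cell holder, standing upright: body 36 (own x) x 26 (own y) x 60 high, with one tab on its +x end, 8 long x 10 wide, from the foot up to 30 high. Origin: centre of the underside of the 36 x 26 body; z up. 60 g or so. Grip it across its 26 mm width (own y), about 45 mm above its underside, so that the fingers stay clear of the well walls.
- blue: blue tabbed cell holder, standing upright: body 36 (own x) x 26 (own y) x 60 high, with one tab on its +x end, 8 long x 10 wide, from the foot up to 30 high. Origin: centre of the underside of the 36 x 26 body; z up. 60 g or so. Grip it across its 26 mm width (own y), about 45 mm above its underside, so that the fingers stay clear of the well walls.
- amber_tab (a point): outer face of the amber holder's tab, 26 mm along its +x from its centre, 15 mm up
- blue_tab (a point): outer face of the blue holder's tab, 26 mm along its +x from its centre, 15 mm up
- shutter (a joint): travel of the shutter handle in m: 0 shut, up to 0.075 pulled out along the photometer's +x. A spring pulls it back: about 2.5 N when shut, plus 0.5 N for every 10 mm pulled.
- shutter_grip (a point): grip point in the black upright shutter handle, 75 mm above the table. The handle is a blade 14 thick (x, the pull direction) x 32 wide (y), top 94 mm above the table, bare from 40 mm up; shut, it stands 63 mm clear of the housing's end, joined to it by a 10 mm rod at 35 mm height; it can be pinched from above across its thickness. The yellow pointer and the yellow line on the handle's top lie at this x. Axes as the photometer's.
- index (a joint): where the red index stands, in m: the shutter's pointer is level with it when the shutter's travel equals this value. It is a stiff slider (about 6 N) on the scale; it is not to be moved.
- index_mark (a point): centre of the top of the red index, a flag 4 thick (x) x 18 (y), top 34.5 mm above the table, beside the handle's track, 39 mm from the handle's middle on the -y side. The shutter is right when point shutter_grip has the same photometer x as this.
- green: spare green tabbed cell holder, same shape as the amber one; leave alone. Origin: centre of underside
- dish: shallow glass dish, 90 across, 15 high; leave alone. Origin: centre of underside
- vial: small amber glass jar with red cap, 40 across, 65 high; leave alone. Origin: centre of underside
- beaker: glass beaker, 70 across, 90 high; leave alone. Origin: centre of underside
- wash: white plastic bottle with red cap, 60 across, 140 high; leave alone. Origin: centre of underside
- driver: screwdriver lying at the right-hand edge; leave alone. Origin: middle of the tool
Mind the look-alikes: they are no part of the job. Several things look just like the blue: the one meant starts farthest to the robot's right.

How it is judged:
By the outcome, as a careful person would: the job done as asked, in the order asked, and still so for the second after the job is handed in, while the arm keeps its last pose, push and grip.
It also fails if it takes over 72 s, if anything falls off the work surface, if the arm or the gripper's body presses on something with over 40 N, if the wrist force passes 120 N, or if a joint passes its speed limit or range.

### The arm

A 7-joint arm with a two-finger parallel gripper is mounted at the origin on the work surface. World frame = base frame: x ahead of the robot, y to its left, z up, the work surface at z = 0. Lengths are in m, angles in rad, forces in N, time in s.
With the tool pointing down it reaches from about 0.4 to 0.85 m from the base axis. Payload 4.5 kg.
Tool frame: the origin (TCP) lies on the centre line of the jaws, within the pads' length; the fingertips stand 11 mm ahead of it and the grasp point (between the pads) lies 8 mm behind it; z points along the fingers, y is the line along which they close (so a half turn about z gives the same grasp; the last joint's range is limited). The gripper opens to 88 mm and grips with 3 to 60 N. Pads are 18 mm wide; open, the fingers measure 123 mm over their backs; the gripper's body (75 mm by 187 mm) begins 45 mm behind the grasp point.
Start: joints at [-1.086, 0.689, -0.195, 1.565, 0.157, 0.902, -0.215], TCP at [0.272, 0.563, 0.25] pointing down, gripper open.
Joint ranges: [-3.01, 3.01], [-0.46, 2.08], [-1.47, 1.51], [0.13, 2.56], [-1, 4.14], [0.04, 2.09], [-2.66, 2.66]. Speed limits (rad/s): [2.57, 2.57, 3.14, 3.14, 3.14, 3.14, 3.14].

### API

Orientations are given as a unit quaternion [x, y, z, w].
In Python, from plant import * gives the robot as it stands. The module is installed in compiled form; this text tells all that it offers.
- The arm moves only by the tool send_rows, never from a script. Its argument "motion" is a list of rows, each an object of numbers: "x", "y", "z": the shift along the tool's x, y, z in cm; "rx", "ry", "rz": the turn, a rotation vector about the tool's x, y, z in rad; "jaw": the finger opening in cm, from 0 to 8.81. In form: [{"x": .., "y": .., "z": .., "rx": .., "ry": .., "rz": .., "jaw": ..}, ...]. A call has exactly 5 rows; each row shifts and turns the commanded pose from where the row before left it, along the tool's axes as they then stand; what a row does not reach is not made up. A row lasts 1/10 s, in which the tool goes at most 50 mm and 8.59 degrees, less where a joint would pass 70% of its speed; a pose out of reach is approached as far as the arm can. A call is refused whole if a number of a shift passes 5 or a number of a turn 0.15, either way. A call with a gripper value outside its range is refused whole. The fingers move at their own pace and stop on an object; "grip_force" is the grip in N (left out, the last holds). Time passes only in rows, so rows that do not move let the fingers close, or fill a call up. It gives the time, the measured TCP pose, the force, the opening and the grip force at its end, in the units of the state.
- get_state(): the state, without advancing time (a new reading comes with each control period).
- snapshot(name): name is "scene" or "top" or "wrist"; returns a dict with "img" (384x512x3 uint8, red, green, blue), "vertical_fov" (degrees; the focal length in pixels is half the picture's height over the tangent of half this angle, whatever the lens; pixels are square), "cx", "cy" (the principal point, pixels), "extrinsics" (4x4, takes a point from camera to world coordinates). Camera axes: x right, y up, looking along -z (the intrinsics and any distortion apply to the point x, -y, -z); pixel columns grow to the right and rows downward; lengths in m; the calibration is good to about 2 mm. A picture is of the moment at which its call begins. There is no depth.
- finish_job(): hands the job in; it is judged then, once.
The state is a dict: "clock": time; "q": joint angles; "qd": joint speeds; "joint_torque": joint torques, N m; "tool_pos": TCP position; "eef_rot": TCP orientation; "contact_force": force on the tool from outside, world axes, zero at the start; "moment": the same for the moment, N m; "opening": opening from 0.0 (shut) to 1.0 (fully open); "finger_force": force on a finger pad.
Only numpy, scipy, OpenCV 4.12 (cv2) and the standard library are available. Lean on these libraries where they do the work, as an engineer would, in place of code of your own. Each camera call takes 0.05 s, during which the arm holds its last target. There are 200 camera calls.

## Working session

There is one attempt and no reset: what is moved stays moved. The work goes in short steps, Python scripts to look and compute and a tool call to move; the robot and the scene stay as the last step left them, time stands still between calls to the robot, and variables do not carry over. Pictures are saved under pics/ and viewed, at most 10 in all, crops included, and the job is handed in when it is done.

Besides the shell and the picture viewer there is one more tool, called as a command line: name --argument value ..., lists and objects as JSON in quotes. send_rows: Moves the arm, as the interface text tells. Its arguments: {"type":"object","properties":{"motion":{"type":"array"},"grip_force":{"type":"number"}},"required":["motion"]}

```bash
mkdir -p pics; cat > h.py <<'E'
from plant import *
import numpy as np, cv2
def cam(n,save=None):
    s=snapshot(n)
    if save: cv2.imwrite('pics/'+save,s['img'][:,:,::-1])
    return s
def ray(s,u,v):
    h=s['img'].shape[0]; f=h/2/np.tan(np.radians(s['vertical_fov'])/2)
    d=np.array([(u-s['cx'])/f,-(v-s['cy'])/f,-1]); E=np.array(s['extrinsics'])
    return E[:3,3],E[:3,:3]@d
def onz(s,u,v,z):
    o,d=ray(s,u,v); return o+d*(z-o[2])/d[2]
E
python3 - <<'E'
from h import *
for n in('top','scene'):
    s=cam(n,n+'0.png'); print({k:v for k,v in s.items() if k!='img'})
print(get_state())
E
```

```text
{'vertical_fov': 56.48304530881236, 'cx': 253.87078729194727, 'cy': 194.94086308333917, 'extrinsics': array([[-0.021209  ,  0.98049524, -0.19539515,  0.3196461 ],
       [-0.99970966, -0.02303411, -0.0070728 , -0.07217946],
       [-0.0114356 ,  0.19518842,  0.98069909,  1.15871977],
       [ 0.        ,  0.        ,  0.        ,  1.        ]])}
{'vertical_fov': 55.082508803035275, 'cx': 253.12536061680584, 'cy': 194.2008185280484, 'extrinsics': array([[ 0.56142787, -0.46485313,  0.68462422,  1.29966974],
       [ 0.82750459,  0.30946081, -0.46847643, -0.58560448],
       [ 0.00590837,  0.8295454 ,  0.55840802,  0.67208233],
       [ 0.        ,  0.        ,  0.        ,  1.        ]])}
{'clock': 0.1, 'q': array([-1.0862001 ,  0.68989164, -0.19453035,  1.56619363,  0.15732212,
        0.90249576, -0.21506198]), 'qd': array([ 1.30458772e-03, -1.23766714e-03, -3.95808102e-04, -3.64226636e-03,
       -1.34835819e-03,  1.07242111e-03,  2.78483265e-05]), 'joint_torque': array([-3.38708080e-03, -5.28500390e+01, -1.27131332e+00, -1.53838331e+01,
       -5.24830772e-02,  2.00328665e-03,  3.23336758e-05]), 'tool_pos': array([0.27210983, 0.56207338, 0.24900813]), 'eef_rot': array([ 2.23430864e-01,  9.74719453e-01, -7.88901466e-04, -1.16495185e-04]), 'contact_force': array([ 0.12756474,  0.14466425, -0.82686214]), 'moment': array([-0.02746281,  0.00336857, -0.01323831]), 'finger_force': 0.0, 'opening': 1.001717022768308}
```

View pics/top0.png

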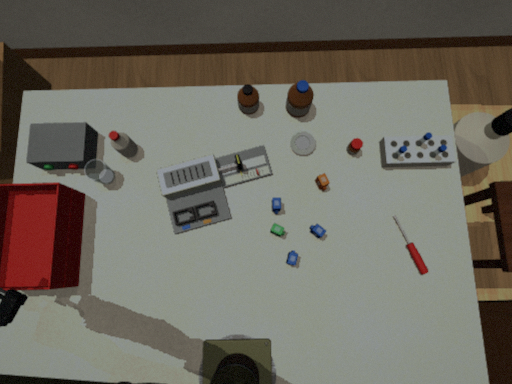

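View pics/scene0.png

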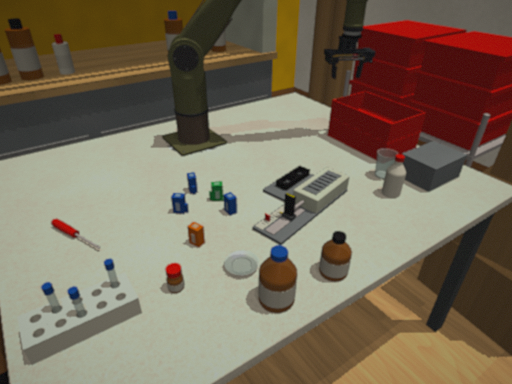

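The top view shows amber at (323,181), the rightmost blue at (318,231), and the meter spanning (160–270, 150–230). The orange patch is at (208,221), the blue patch at (187,227) and the handle at (239,163).

```bash
python3 - <<'E'
from h import *
s=cam('top')
for n,u,v,z in [('amber',323,180,.06),('blue',318,230,.06),('green',278,229,.06),('opatch',208,221,.012),('bpatch',187,227,.012),('handle',239,160,.094),('hous tl',158,168,.064),('hous tr',215,156,.064),('index',258,172,.034)]:
    print(n,onz(s,u,v,z).round(3))
im=s['img'][130:280,150:350][:,:,::-1]
cv2.imwrite('pics/topc.png',cv2.resize(im,None,fx=4,fy=4,interpolation=cv2.INTER_CUBIC))
w=cam('wrist','w0.png');print(w['extrinsics'],w['vertical_fov'],w['cx'],w['cy'])
from scipy.spatial.transform import Rotation as R
print(R.from_quat(get_state()['eef_rot']).as_matrix().round(3))
E
```

```text
amber [ 0.581 -0.283  0.06 ]
blue [ 0.424 -0.259  0.06 ]
green [ 0.43  -0.136  0.06 ]
opatch [0.466 0.086 0.012]
bpatch [0.448 0.154 0.012]
handle [ 0.643 -0.021  0.094]
hous tl [0.632 0.239 0.064]
hous tr [0.668 0.057 0.064]
index [ 0.619 -0.079  0.034]
[[ 0.43602686 -0.86315498 -0.25464498  0.20661238]
 [ 0.89993238  0.41773113  0.12498964  0.59393694]
 [-0.00151229 -0.28366211  0.95892311  0.38372725]
 [ 0.          0.          0.          1.        ]] 63.66180509337547 250.46574581775678 188.49094687658456
[[-0.9    0.436 -0.   ]
 [ 0.436  0.9   -0.001]
 [-0.    -0.001 -1.   ]]
```

View pics/topc.png

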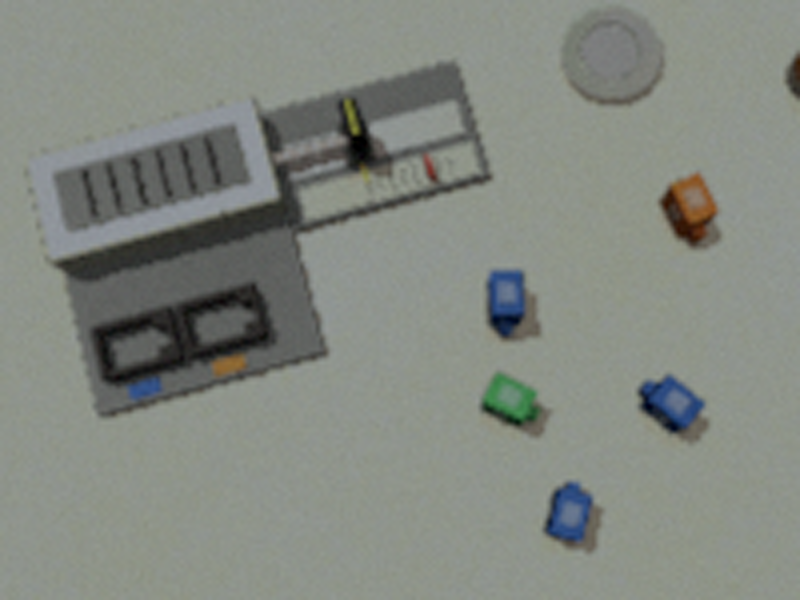

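```bash
cat >> h.py <<'E'
from scipy.spatial.transform import Rotation as Rot
def plan(p,yaw,rows=None,dec=1):
    """rows (cm, rad) in tool axes from the present pose to p with tool x at yaw (deg), tool down"""
    st=get_state(); R0=Rot.from_quat(st['eef_rot']); p0=st['tool_pos']
    y=np.radians(yaw); Rt=Rot.from_matrix([[np.cos(y),np.sin(y),0],[np.sin(y),-np.cos(y),0],[0,0,-1]])
    rv=(R0.inv()*Rt).as_rotvec(); d=np.array(p)-p0
    n=rows or int(np.ceil(max(np.linalg.norm(d)/.045,np.linalg.norm(rv)/.14,1)))
    R=R0
    for i in range(n):
        t=R.inv().apply(d/n)*100
        print(i,'xyz',t.round(dec),'r',(rv/n).round(3)); R=R*Rot.from_rotvec(rv/n)
E
python3 - <<'E'
from h import *
plan([.55,.05,.25],101,15)
E
```

```text
0 xyz [-3.2 -2.3 -0. ] r [-0.     0.     0.062]
1 xyz [-3.3 -2.1 -0. ] r [-0.     0.     0.062]
2 xyz [-3.4 -1.9 -0. ] r [-0.     0.     0.062]
3 xyz [-3.5 -1.6 -0. ] r [-0.     0.     0.062]
4 xyz [-3.6 -1.4 -0. ] r [-0.     0.     0.062]
5 xyz [-3.7 -1.2 -0. ] r [-0.     0.     0.062]
6 xyz [-3.8 -1.  -0. ] r [-0.     0.     0.062]
7 xyz [-3.8 -0.7 -0. ] r [-0.     0.     0.062]
8 xyz [-3.9 -0.5 -0. ] r [-0.     0.     0.062]
9 xyz [-3.9 -0.3 -0. ] r [-0.     0.     0.062]
10 xyz [-3.9 -0.  -0. ] r [-0.     0.     0.062]
11 xyz [-3.9  0.2 -0. ] r [-0.     0.     0.062]
12 xyz [-3.9  0.5 -0. ] r [-0.     0.     0.062]
13 xyz [-3.8  0.7 -0. ] r [-0.     0.     0.062]
14 xyz [-3.8  0.9 -0. ] r [-0.     0.     0.062]
```

send_rows --motion '[{"x":-3.2,"y":-2.3,"rz":0.062},{"x":-3.3,"y":-2.1,"rz":0.062},{"x":-3.4,"y":-1.9,"rz":0.062},{"x":-3.5,"y":-1.6,"rz":0.062},{"x":-3.6,"y":-1.4,"rz":0.062}]'

```text
schema error: expected keys x, y, z, rx, ry, rz, jaw
```

send_rows --motion '[{"x":-3.7,"y":-1.2,"rz":0.062},{"x":-3.8,"y":-1.0,"rz":0.062},{"x":-3.8,"y":-0.7,"rz":0.062},{"x":-3.9,"y":-0.5,"rz":0.062},{"x":-3.9,"y":-0.3,"rz":0.062}]'

```text
schema error: expected keys x, y, z, rx, ry, rz, jaw
```

send_rows --motion '[{"x":-3.9,"y":0,"rz":0.062},{"x":-3.9,"y":0.2,"rz":0.062},{"x":-3.9,"y":0.5,"rz":0.062},{"x":-3.8,"y":0.7,"rz":0.062},{"x":-3.8,"y":0.9,"rz":0.062}]'

```text
schema error: expected keys x, y, z, rx, ry, rz, jaw
```

```bash
python3 - <<'E'
from h import *
import pickle
s=cam('wrist')
st=get_state(); print(st['clock'],st['tool_pos'],st['q'])
pickle.dump(s,open('m.pkl','wb'))
cv2.imwrite('pics/m.png',cv2.resize(s['img'][:,:,::-1],(800,600),interpolation=cv2.INTER_CUBIC))
E
```

```text
0.25 [0.2721838  0.56232811 0.24933555] [-1.08622873  0.68954907 -0.19454668  1.56576926  0.15729982  0.90247899
 -0.21508142]
```

View pics/m.png

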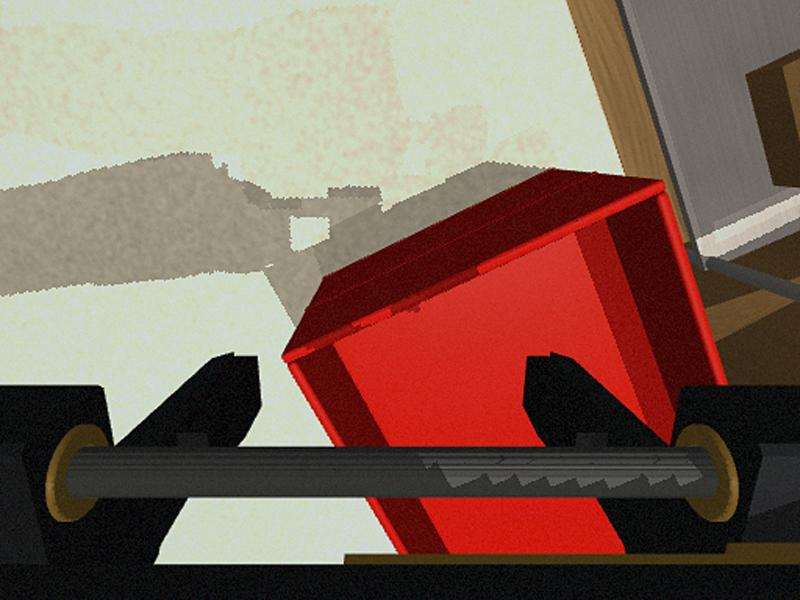

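The picture shows the red bin; the view below row 350 of 600 is blocked by the gripper. All seven keys are needed in each row.

```bash
python3 - <<'E'
from h import *
plan([.54,.0,.30],101,15)
E
```

```text
0 xyz [-3.2 -2.6 -0.3] r [-0.     0.     0.062]
1 xyz [-3.4 -2.4 -0.3] r [-0.     0.     0.062]
2 xyz [-3.5 -2.2 -0.3] r [-0.     0.     0.062]
3 xyz [-3.7 -2.  -0.3] r [-0.     0.     0.062]
4 xyz [-3.8 -1.7 -0.3] r [-0.     0.     0.062]
5 xyz [-3.9 -1.5 -0.3] r [-0.     0.     0.062]
6 xyz [-4.  -1.2 -0.3] r [-0.     0.     0.062]
7 xyz [-4.  -1.  -0.3] r [-0.     0.     0.062]
8 xyz [-4.1 -0.7 -0.3] r [-0.     0.     0.062]
9 xyz [-4.1 -0.5 -0.3] r [-0.     0.     0.062]
10 xyz [-4.1 -0.2 -0.3] r [-0.     0.     0.062]
11 xyz [-4.2  0.  -0.3] r [-0.     0.     0.062]
12 xyz [-4.1  0.3 -0.3] r [-0.     0.     0.062]
13 xyz [-4.1  0.5 -0.3] r [-0.     0.     0.062]
14 xyz [-4.1  0.8 -0.3] r [-0.     0.     0.062]
```

send_rows --motion '[{"x":-3.2,"y":-2.6,"z":-0.3,"rx":0,"ry":0,"rz":0.062,"jaw":8.8},{"x":-3.4,"y":-2.4,"z":-0.3,"rx":0,"ry":0,"rz":0.062,"jaw":8.8},{"x":-3.5,"y":-2.2,"z":-0.3,"rx":0,"ry":0,"rz":0.062,"jaw":8.8},{"x":-3.7,"y":-2.0,"z":-0.3,"rx":0,"ry":0,"rz":0.062,"jaw":8.8},{"x":-3.8,"y":-1.7,"z":-0.3,"rx":0,"ry":0,"rz":0.062,"jaw":8.8}]'

```text
clock: 0.75
tool_pos: [0.3615, 0.373, 0.2649]
eef_rot: [0.372, 0.928, 0.0, 0.0]
contact_force: [0.7, -0.8, -0.2]
opening: 0.996
finger_force: 0.0
```

send_rows --motion '[{"x":-3.9,"y":-1.5,"z":-0.3,"rx":0,"ry":0,"rz":0.062,"jaw":8.8},{"x":-4.0,"y":-1.2,"z":-0.3,"rx":0,"ry":0,"rz":0.062,"jaw":8.8},{"x":-4.0,"y":-1.0,"z":-0.3,"rx":0,"ry":0,"rz":0.062,"jaw":8.8},{"x":-4.1,"y":-0.7,"z":-0.3,"rx":0,"ry":0,"rz":0.062,"jaw":8.8},{"x":-4.1,"y":-0.5,"z":-0.3,"rx":0,"ry":0,"rz":0.062,"jaw":8.8}]'

```text
clock: 1.25
tool_pos: [0.4514, 0.1858, 0.28]
eef_rot: [0.511, 0.859, 0.0, 0.0]
contact_force: [1.0, 0.6, 0.7]
opening: 0.999
finger_force: 0.0
```

send_rows --motion '[{"x":-4.1,"y":-0.2,"z":-0.3,"rx":0,"ry":0,"rz":0.062,"jaw":8.8},{"x":-4.2,"y":0,"z":-0.3,"rx":0,"ry":0,"rz":0.062,"jaw":8.8},{"x":-4.1,"y":0.3,"z":-0.3,"rx":0,"ry":0,"rz":0.062,"jaw":8.8},{"x":-4.1,"y":0.5,"z":-0.3,"rx":0,"ry":0,"rz":0.062,"jaw":8.8},{"x":-4.1,"y":0.8,"z":-0.3,"rx":0,"ry":0,"rz":0.062,"jaw":8.8}]'

```text
clock: 1.75
tool_pos: [0.5402, -0.0013, 0.2949]
eef_rot: [0.638, 0.77, 0.0, -0.0]
contact_force: [0.7, 0.4, -0.2]
opening: 1.0
finger_force: 0.0
```

```bash
python3 - <<'E'
from h import *
import pickle
s=cam('wrist')
st=get_state(); print(st['clock'],st['tool_pos'],st['q'])
pickle.dump(s,open('m.pkl','wb'))
cv2.imwrite('pics/m.png',cv2.resize(s['img'][:,:,::-1],(800,600),interpolation=cv2.INTER_CUBIC))
E
```

```text
1.8 [ 0.54338998 -0.01019781  0.29558357] [-0.09442148  0.5191745   0.03910062  1.76671746 -0.01696472  0.85179555
  0.12570818]
```

View pics/m.png

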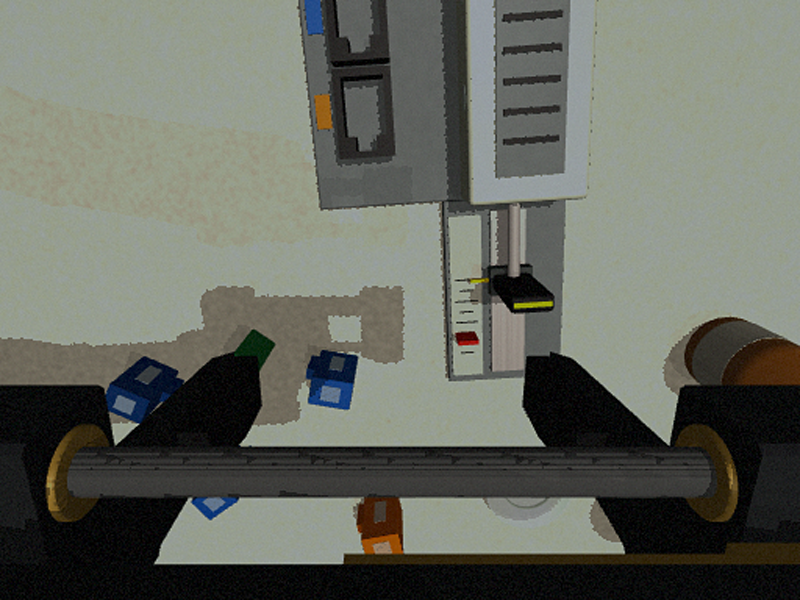

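The view shows the handle top's yellow line at about (533,304), the red index at (467,338) and the near well at (362,112), with the far well cut off at the top. I'll shift so both wells are in view.

send_rows --motion '[{"x":4.5,"y":-2,"z":0,"rx":0,"ry":0,"rz":0,"jaw":8.8},{"x":4.5,"y":-2,"z":0,"rx":0,"ry":0,"rz":0,"jaw":8.8},{"x":2,"y":0,"z":0,"rx":0,"ry":0,"rz":0,"jaw":8.8},{"x":0,"y":0,"z":0,"rx":0,"ry":0,"rz":0,"jaw":8.8},{"x":0,"y":0,"z":0,"rx":0,"ry":0,"rz":0,"jaw":8.8}]'

```text
clock: 2.3
tool_pos: [0.48, 0.1003, 0.2948]
eef_rot: [0.637, 0.771, -0.0, 0.0]
contact_force: [0.0, 0.0, -1.4]
opening: 1.0
finger_force: 0.0
```

```bash
python3 - <<'E'
from h import *
import pickle
s=cam('wrist')
st=get_state(); print(st['clock'],st['tool_pos'],st['q'])
pickle.dump(s,open('m2.pkl','wb'))
cv2.imwrite('pics/m2.png',cv2.resize(s['img'][:320,100:400][:,:,::-1],(562,600),interpolation=cv2.INTER_CUBIC))
m=pickle.load(open('m.pkl','rb'))
for nm,s in(('m',m),('m2',s)):
    im=s['img'].copy(); im[225:]=0
    hsv=cv2.cvtColor(im,cv2.COLOR_RGB2HSV)
    for n,lo,hi,z in[('yellow',(24,120,110),(34,255,255),.094),('red',(0,150,90),(6,255,255),.0345),('orange',(10,150,100),(20,255,255),.012),('blue',(104,130,120),(122,255,255),.012)]:
        k=cv2.inRange(hsv,lo,hi); N,l,S,C=cv2.connectedComponentsWithStats(k)
        for i in range(1,N):
            if S[i,4]>25: 
                r=cv2.minAreaRect(cv2.findContours((l==i).astype('u1'),0,2)[0][0])
                print(nm,n,S[i,4],C[i].round(1),onz(s,*C[i],z).round(4),np.array([onz(s,*c,z)[:2] for c in cv2.boxPoints(r)]).round(3).tolist())
E
```

```text
2.35 [0.48023012 0.09944336 0.29475086] [-0.31955572  0.45021442  0.03104819  1.90998065 -0.01773817  0.78144325
 -0.09034003]
m yellow 75 [341.  194.6] [ 0.6479 -0.0151  0.094 ] [[0.634, -0.017], [0.661, -0.01], [0.662, -0.013], [0.635, -0.02]]
m red 35 [299. 219.] [ 0.6222 -0.0749  0.0345] [[0.614, -0.075], [0.63, -0.072], [0.631, -0.075], [0.614, -0.078]]
m orange 205 [206.4  71.2] [0.4662 0.0908 0.012 ] [[0.457, 0.101], [0.469, 0.105], [0.475, 0.08], [0.464, 0.076]]
m blue 203 [200.4  10. ] [0.449  0.1577 0.012 ] [[0.441, 0.167], [0.452, 0.17], [0.458, 0.148], [0.447, 0.145]]
m2 orange 169 [239.1 157.7] [0.4663 0.0907 0.012 ] [[0.457, 0.101], [0.469, 0.104], [0.475, 0.08], [0.463, 0.076]]
m2 blue 178 [235.2 104.4] [0.4488 0.1589 0.012 ] [[0.44, 0.169], [0.451, 0.172], [0.457, 0.148], [0.446, 0.145]]
```

View pics/m2.png

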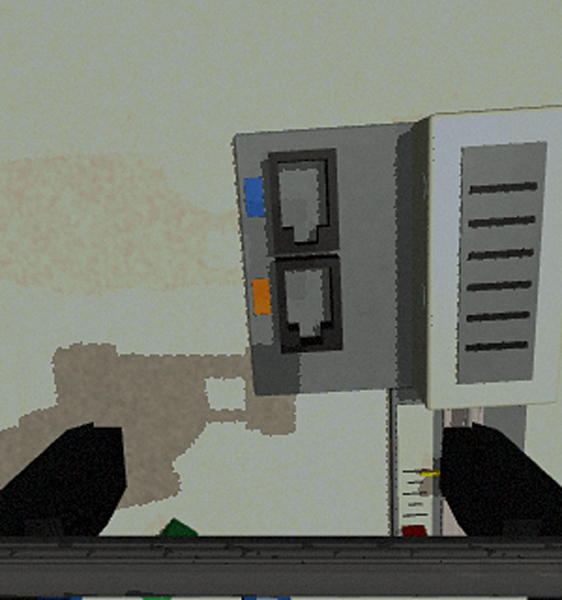

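Both wells are clear: near well outer corners in the crop are about (273,257)–(343,354), the far well sits above it, and the housing's left top edge runs (432,115)–(427,405). I'll compute the frame from the dark walls and check it against the housing.

```bash
python3 - <<'E'
from h import *
import pickle
s=pickle.load(open('m2.pkl','rb'))
yaw=np.radians(-75.5); mx=np.array([np.cos(yaw),np.sin(yaw)]); my=np.array([-mx[1],mx[0]])
im=s['img'][:,:,:3]; g=im.max(2).astype('u1'); 
k=(g<60).astype('u1'); k[:60]=0;k[205:]=0;k[:,:230]=0;k[:,290:]=0
N,l,S,C=cv2.connectedComponentsWithStats(k)
P=lambda q:np.array([q@mx,q@my])
for i in range(1,N):
    if S[i,4]>150:
        c=cv2.findContours((l==i).astype('u1'),0,2)[0][0]; r=cv2.minAreaRect(c)
        b=np.array([onz(s,*x,.036)[:2] for x in cv2.boxPoints(r)])
        print(S[i],r,b.round(4).tolist(),b.mean(0).round(4),[P(x).round(4).tolist() for x in b])
f=lambda u,v,z:onz(s,u/1.873+100,v/1.873,z)[:2]
for n,u,v,z in[('hTL',430,115,.064),('hBL',427,406,.064),('nTL',273,257,.036),('nTR',338,254,.036),('nBR',343,350,.036),('nBL',282,354,.036),('fTL',268,152,.036),('fTR',336,149,.036),('fBR',339,247,.036),('fBL',274,255,.036),('baseTL',234,135,.012),('baseBL',255,395,.012)]:
    q=f(u,v,z); print(n,q.round(4),P(q).round(4))
for n,q in [('o',(.4662,.0908)),('b',(.449,.1583)),('handle',(.6479,-.0151)),('index',(.6222,-.0749))]: print(n,P(np.array(q)).round(4))
E
```

```text
[ 239   79   44  110 2551] ((261.6800537109375, 133.74000549316406), (107.94467163085938, 40.21576690673828), 86.8201675415039) [[0.449, 0.1872], [0.4959, 0.1988], [0.5326, 0.0687], [0.4809, 0.0557]] [0.4896 0.1276] [[-0.0688, 0.4816], [-0.0683, 0.5299], [0.0668, 0.5328], [0.0665, 0.4796]]
hTL [0.5448 0.225 ] [-0.0815  0.5837]
hBL [0.5904 0.0475] [0.1019 0.5835]
nTL [0.4699 0.1228] [-0.0012  0.4857]
nTR [0.5125 0.133 ] [-4.000e-04  5.295e-01]
nBR [0.5306 0.0679] [0.0672 0.5307]
nBL [0.4888 0.0568] [0.0674 0.4874]
fTL [0.4543 0.188 ] [-0.0683  0.487 ]
fTR [0.4968 0.1981] [-0.0674  0.5306]
fBR [0.5122 0.1377] [-0.0051  0.5304]
fBL [0.4703 0.1242] [-0.0025  0.4864]
baseTL [0.4291 0.1954] [-0.0817  0.4643]
baseBL [0.476  0.0136] [0.106  0.4642]
o [0.0288 0.4741]
b [-0.0408  0.4743]
handle [0.1768 0.6235]
index [0.2283 0.5836]
```

send_rows --motion '[{"x":-4.5,"y":-0.7,"z":0,"rx":0,"ry":0,"rz":0,"jaw":8.8},{"x":-4.5,"y":-0.7,"z":0,"rx":0,"ry":0,"rz":0,"jaw":8.8},{"x":-4.5,"y":-0.7,"z":0,"rx":0,"ry":0,"rz":0,"jaw":8.8},{"x":-4.5,"y":-0.7,"z":0,"rx":0,"ry":0,"rz":0,"jaw":8.8},{"x":-4.5,"y":-0.7,"z":0,"rx":0,"ry":0,"rz":0,"jaw":8.8}]'

```text
clock: 2.85
tool_pos: [0.4875, -0.1309, 0.2947]
eef_rot: [0.638, 0.77, -0.0, 0.0]
contact_force: [0.8, 0.6, 1.1]
opening: 1.001
finger_force: 0.0
```

send_rows --motion '[{"x":-4.5,"y":-0.7,"z":0,"rx":0,"ry":0,"rz":0,"jaw":8.8},{"x":-4.5,"y":-0.7,"z":0.3,"rx":0,"ry":0,"rz":0,"jaw":8.8},{"x":-4.5,"y":-0.7,"z":0.3,"rx":0,"ry":0,"rz":0,"jaw":8.8},{"x":-4.5,"y":-0.7,"z":0.4,"rx":0,"ry":0,"rz":0,"jaw":8.8},{"x":-4.5,"y":-0.7,"z":0,"rx":0,"ry":0,"rz":0,"jaw":8.8}]'

```text
clock: 3.35
tool_pos: [0.4942, -0.3584, 0.284]
eef_rot: [0.638, 0.77, -0.001, -0.0]
contact_force: [0.6, 0.4, -0.0]
opening: 1.003
finger_force: 0.0
```

send_rows --motion '[{"x":0,"y":0,"z":0,"rx":0,"ry":0,"rz":0,"jaw":8.8},{"x":0,"y":0,"z":0,"rx":0,"ry":0,"rz":0,"jaw":8.8},{"x":0,"y":0,"z":0,"rx":0,"ry":0,"rz":0,"jaw":8.8},{"x":0,"y":0,"z":0,"rx":0,"ry":0,"rz":0,"jaw":8.8},{"x":0,"y":0,"z":0,"rx":0,"ry":0,"rz":0,"jaw":8.8}]'

```text
clock: 3.85
tool_pos: [0.4964, -0.3532, 0.2849]
eef_rot: [0.636, 0.772, 0.0, -0.0]
contact_force: [0.1, 0.0, 1.4]
opening: 0.999
finger_force: 0.0
```

```bash
python3 - <<'E'
from h import *
import pickle
s=cam('wrist')
st=get_state(); print(st['clock'],st['tool_pos'],st['q'])
pickle.dump(s,open('c.pkl','wb'))
cv2.imwrite('pics/c.png',cv2.resize(s['img'][:,:,::-1],(800,600),interpolation=cv2.INTER_CUBIC))
hsv=cv2.cvtColor(s['img'],cv2.COLOR_RGB2HSV)
for n,lo,hi in[('amber',(5,150,60),(20,255,255)),('blue',(104,100,50),(122,255,255))]:
    k=cv2.inRange(hsv,lo,hi); k[260:]=0; N,l,S,C=cv2.connectedComponentsWithStats(k)
    for i in range(1,N):
        if S[i,4]>300: print(n,S[i],onz(s,*C[i],.04).round(3))
E
```

```text
3.9 [ 0.49636387 -0.3533724   0.28489189] [ 0.52962914  0.62512874  0.02396594  1.57963125 -0.01785898  0.93707101
  0.75142438]
amber [320 102  35  29 547] [ 0.589 -0.283  0.04 ]
blue [183  47  42  40 694] [ 0.423 -0.258  0.04 ]
```

View pics/c.png

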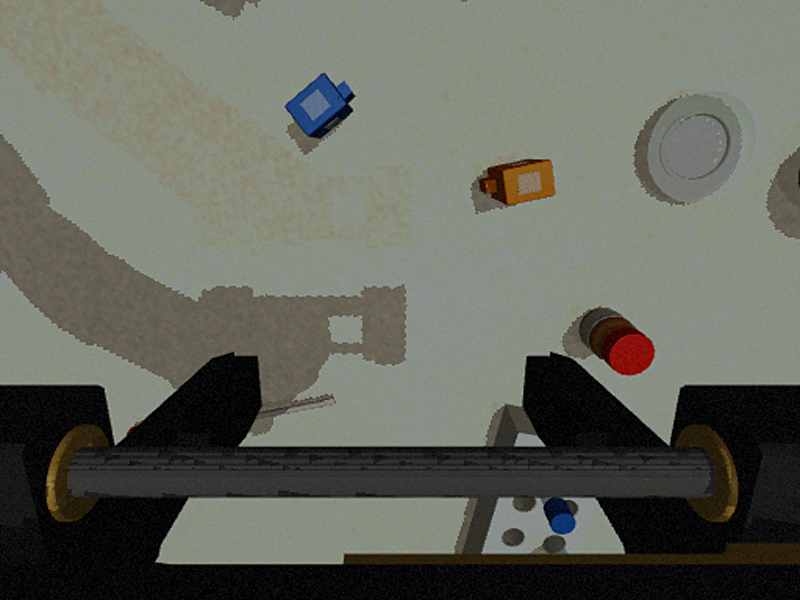

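Blue's top white square is at (315,103) with its tab to the upper right; amber's is at (529,181) with its tab to the left. I'll fit these.

```bash
python3 - <<'E'
from h import *
import pickle
s=pickle.load(open('c.pkl','rb'))
hsv=cv2.cvtColor(s['img'],cv2.COLOR_RGB2HSV)
for n,lo,hi,x,y,w,h in[('amber',(5,140,95),(20,255,255),312,96,50,40),('blue',(104,90,78),(122,255,255),178,42,55,52)]:
    roi=s['img'][y:y+h,x:x+w]; hv=hsv[y:y+h,x:x+w]
    k=cv2.inRange(hv,lo,hi); 
    f=cv2.morphologyEx(k,cv2.MORPH_CLOSE,np.ones((5,5)))
    c=max(cv2.findContours(k,0,2)[0],key=cv2.contourArea); hull=cv2.convexHull(c)
    fill=cv2.drawContours(np.zeros_like(k),[c],-1,1,-1)
    hole=((hv[:,:,1]<85)&(cv2.erode(fill,np.ones((3,3)))>0)).astype('u1')
    N,l,S,C=cv2.connectedComponentsWithStats(hole); i=1+np.argmax(S[1:,4])
    r=cv2.minAreaRect(c)
    for nm,rr in(('top',r),):
        b=np.array([onz(s,*(q+[x,y]),.06)[:2] for q in cv2.boxPoints(rr)]); e=[b[1]-b[0],b[2]-b[1]]
        print(n,nm,b.mean(0).round(4),[(np.linalg.norm(v).round(4),np.degrees(np.arctan2(v[1],v[0])).round(1)) for v in e])
    ys,xs=np.where(l==i); print('  white',S[i],onz(s,*(C[i]+[x,y]),.06).round(4))
    g=np.array([onz(s,a+x,d+y,.06)[:2] for a,d in zip(xs,ys)])
    rr=cv2.minAreaRect((g*1000).astype('f4')); print('  ',rr)
    cv2.imwrite('pics/'+n+'m.png',cv2.resize(np.hstack([roi[:,:,::-1],cv2.merge([k]*3),cv2.merge([hole*255]*3)]),None,fx=4,fy=4,interpolation=0))
a=cv2.imread('pics/amberm.png');b=cv2.imread('pics/bluem.png');a=cv2.copyMakeBorder(a,0,0,0,b.shape[1]-a.shape[1],0)
cv2.imwrite('pics/fit.png',np.vstack([a,b]))
E
```

```text
amber top [ 0.5843 -0.2835] [(np.float64(0.0363), np.float64(23.0)), (np.float64(0.0256), np.float64(-61.4))]
  white [ 19  14  15  14 162] [ 0.5847 -0.2834  0.06  ]
   ((584.64794921875, -283.49066162109375), (15.17825698852539, 13.195564270019531), 23.35114860534668)
blue top [ 0.427  -0.2578] [(np.float64(0.0425), np.float64(47.6)), (np.float64(0.0252), np.float64(-37.8))]
  white [ 15  15  18  20 175] [ 0.4244 -0.2605  0.06  ]
   ((424.450927734375, -260.64251708984375), (15.184114456176758, 13.30821418762207), 48.117759704589844)
```

View pics/fit.png

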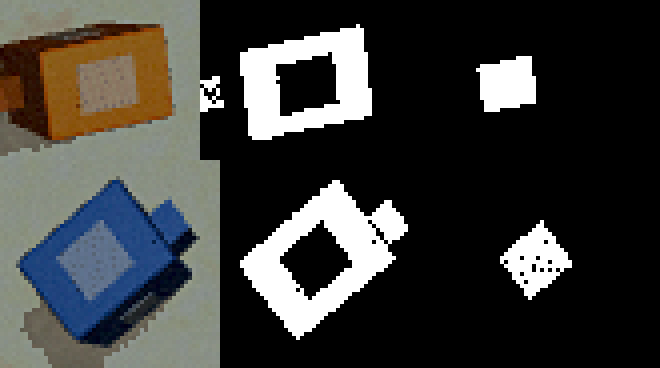

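Amber is at (.5845,−.2835) with tool yaw 23°. Blue is at (.4244,−.2605) with own yaw 48°.

```bash
python3 - <<'E'
from h import *
import pickle
s=pickle.load(open('c.pkl','rb')); print(onz(s,383,203,.0),onz(s,632/1.5625,353/1.5625,.065))
plan([.5845,-.2835,.14],23,10)
E
```

```text
[ 0.69711855 -0.38843689  0.        ] [ 0.6993303  -0.39564187  0.065     ]
0 xyz [0.5 1.  1.4] r [-0.    -0.     0.136]
1 xyz [0.6 0.9 1.4] r [-0.    -0.     0.136]
2 xyz [0.8 0.8 1.4] r [-0.    -0.     0.136]
3 xyz [0.9 0.7 1.4] r [-0.    -0.     0.136]
4 xyz [1.  0.6 1.4] r [-0.    -0.     0.136]
5 xyz [1.  0.4 1.4] r [-0.    -0.     0.136]
6 xyz [1.1 0.3 1.4] r [-0.    -0.     0.136]
7 xyz [1.1 0.2 1.4] r [-0.    -0.     0.136]
8 xyz [1.1 0.  1.4] r [-0.    -0.     0.136]
9 xyz [ 1.1 -0.1  1.4] r [-0.    -0.     0.136]
```

Vial is well clear.

send_rows --motion '[{"x":0.5,"y":1.0,"z":1.4,"rx":0,"ry":0,"rz":0.136,"jaw":5.5},{"x":0.6,"y":0.9,"z":1.4,"rx":0,"ry":0,"rz":0.136,"jaw":5.5},{"x":0.8,"y":0.8,"z":1.4,"rx":0,"ry":0,"rz":0.136,"jaw":5.5},{"x":0.9,"y":0.7,"z":1.4,"rx":0,"ry":0,"rz":0.136,"jaw":5.5},{"x":1.0,"y":0.6,"z":1.4,"rx":0,"ry":0,"rz":0.136,"jaw":5.5}]'

```text
clock: 4.4
tool_pos: [0.5406, -0.3183, 0.2143]
eef_rot: [0.859, 0.513, 0.0, 0.0]
contact_force: [0.7, 0.1, -0.2]
opening: 0.623
finger_force: 0.0
```

send_rows --motion '[{"x":1.0,"y":0.4,"z":1.4,"rx":0,"ry":0,"rz":0.136,"jaw":5.5},{"x":1.1,"y":0.3,"z":1.4,"rx":0,"ry":0,"rz":0.136,"jaw":5.5},{"x":1.1,"y":0.2,"z":1.4,"rx":0,"ry":0,"rz":0.136,"jaw":5.5},{"x":1.1,"y":0,"z":1.4,"rx":0,"ry":0,"rz":0.136,"jaw":5.5},{"x":1.1,"y":-0.1,"z":1.4,"rx":0,"ry":0,"rz":0.136,"jaw":5.5}]'

```text
clock: 4.9
tool_pos: [0.5845, -0.2841, 0.1443]
eef_rot: [0.98, 0.197, 0.0, -0.0]
contact_force: [0.4, -0.1, -0.1]
opening: 0.62
finger_force: 0.0
```

send_rows --motion '[{"x":0,"y":0,"z":0,"rx":0,"ry":0,"rz":0,"jaw":5.5},{"x":0,"y":0,"z":0,"rx":0,"ry":0,"rz":0,"jaw":5.5},{"x":0,"y":0,"z":0,"rx":0,"ry":0,"rz":0,"jaw":5.5},{"x":0,"y":0,"z":0,"rx":0,"ry":0,"rz":0,"jaw":5.5},{"x":0,"y":0,"z":0,"rx":0,"ry":0,"rz":0,"jaw":5.5}]'

```text
clock: 5.4
tool_pos: [0.5836, -0.286, 0.1455]
eef_rot: [0.98, 0.199, 0.0, 0.0]
contact_force: [0.3, -0.2, 0.1]
opening: 0.627
finger_force: 0.0
```

```bash
python3 - <<'E'
from h import *
print(get_state()['tool_pos'],get_state()['q'])
plan([.5845,-.2835,.040],23,4,2)
E
```

```text
[ 0.5836043  -0.28598801  0.14547644] [ 0.1872782   0.88289134  0.38108362  1.59175306 -0.43475391  0.75107591
 -0.40682105]
0 xyz [ 0.04 -0.05  2.64] r [ 0. -0. -0.]
1 xyz [ 0.04 -0.05  2.64] r [ 0. -0. -0.]
2 xyz [ 0.04 -0.05  2.64] r [ 0. -0. -0.]
3 xyz [ 0.04 -0.05  2.64] r [ 0. -0. -0.]
```

send_rows --motion '[{"x":0.1,"y":-0.1,"z":2.6,"rx":0,"ry":0,"rz":0,"jaw":5.5},{"x":0.1,"y":-0.1,"z":2.6,"rx":0,"ry":0,"rz":0,"jaw":5.5},{"x":0,"y":0,"z":2.6,"rx":0,"ry":0,"rz":0,"jaw":5.5},{"x":0,"y":0,"z":2.7,"rx":0,"ry":0,"rz":0,"jaw":5.5},{"x":0,"y":0,"z":0,"rx":0,"ry":0,"rz":0,"jaw":5.5}]'

```text
clock: 5.9
tool_pos: [0.5825, -0.2814, 0.0367]
eef_rot: [0.98, 0.199, -0.002, -0.002]
contact_force: [-1.2, 0.4, -0.6]
opening: 0.625
finger_force: 0.0
```

send_rows --motion '[{"x":0,"y":0,"z":0,"rx":0,"ry":0,"rz":0,"jaw":1.5},{"x":0,"y":0,"z":0,"rx":0,"ry":0,"rz":0,"jaw":1.5},{"x":0,"y":0,"z":0,"rx":0,"ry":0,"rz":0,"jaw":1.5},{"x":0,"y":0,"z":0,"rx":0,"ry":0,"rz":0,"jaw":1.5},{"x":0,"y":0,"z":0,"rx":0,"ry":0,"rz":0,"jaw":1.5}]' --grip_force 15

```text
clock: 6.4
tool_pos: [0.5855, -0.283, 0.041]
eef_rot: [0.98, 0.199, 0.001, 0.001]
contact_force: [-0.6, 1.0, 6.2]
opening: 0.294
finger_force: 15.0
```

```bash
python3 - <<'E'
from h import *
st=get_state();print(st['tool_pos'],st['opening'],st['finger_force'])
print('lift then'); plan([.4994,.0997,.16],104.5,12)
E
```

```text
[ 0.58551744 -0.28299607  0.04095181] 0.29437658970055613 15.00040499959141
lift then
0 xyz [ 0.6 -3.2 -1. ] r [ 0.    -0.    -0.119]
1 xyz [ 1.  -3.1 -1. ] r [ 0.    -0.    -0.119]
2 xyz [ 1.3 -3.  -1. ] r [ 0.    -0.    -0.119]
3 xyz [ 1.7 -2.8 -1. ] r [ 0.    -0.    -0.119]
4 xyz [ 2.  -2.6 -1. ] r [ 0.    -0.    -0.119]
5 xyz [ 2.3 -2.3 -1. ] r [ 0.    -0.    -0.119]
6 xyz [ 2.5 -2.1 -1. ] r [ 0.    -0.    -0.119]
7 xyz [ 2.8 -1.7 -1. ] r [ 0.    -0.    -0.119]
8 xyz [ 3.  -1.4 -1. ] r [ 0.    -0.    -0.119]
9 xyz [ 3.1 -1.  -1. ] r [ 0.    -0.    -0.119]
10 xyz [ 3.2 -0.7 -1. ] r [ 0.    -0.    -0.119]
11 xyz [ 3.3 -0.3 -1. ] r [ 0.    -0.    -0.119]
```

send_rows --motion '[{"x":0,"y":0,"z":-2,"rx":0,"ry":0,"rz":0,"jaw":1.5},{"x":0,"y":0,"z":-4,"rx":0,"ry":0,"rz":0,"jaw":1.5},{"x":0,"y":0,"z":-4,"rx":0,"ry":0,"rz":0,"jaw":1.5},{"x":0.6,"y":-3.2,"z":-2,"rx":0,"ry":0,"rz":-0.119,"jaw":1.5},{"x":1.0,"y":-3.1,"z":0,"rx":0,"ry":0,"rz":-0.119,"jaw":1.5}]'

```text
clock: 6.9
tool_pos: [0.5727, -0.2206, 0.1633]
eef_rot: [0.949, 0.315, 0.003, 0.003]
contact_force: [-0.2, 0.6, -0.9]
opening: 0.295
finger_force: 15.0
```

send_rows --motion '[{"x":1.3,"y":-3.0,"z":0,"rx":0,"ry":0,"rz":-0.119,"jaw":1.5},{"x":1.7,"y":-2.8,"z":0,"rx":0,"ry":0,"rz":-0.119,"jaw":1.5},{"x":2.0,"y":-2.6,"z":0,"rx":0,"ry":0,"rz":-0.119,"jaw":1.5},{"x":2.3,"y":-2.3,"z":0,"rx":0,"ry":0,"rz":-0.119,"jaw":1.5},{"x":2.5,"y":-2.1,"z":0,"rx":0,"ry":0,"rz":-0.119,"jaw":1.5}]'

```text
clock: 7.4
tool_pos: [0.5347, -0.0583, 0.16]
eef_rot: [0.814, 0.581, 0.0, 0.0]
contact_force: [0.1, 0.3, -0.2]
opening: 0.294
finger_force: 15.0
```

send_rows --motion '[{"x":2.8,"y":-1.7,"z":0,"rx":0,"ry":0,"rz":-0.119,"jaw":1.5},{"x":3.0,"y":-1.4,"z":0,"rx":0,"ry":0,"rz":-0.119,"jaw":1.5},{"x":3.1,"y":-1.0,"z":0,"rx":0,"ry":0,"rz":-0.119,"jaw":1.5},{"x":3.2,"y":-0.7,"z":0,"rx":0,"ry":0,"rz":-0.119,"jaw":1.5},{"x":3.3,"y":-0.3,"z":0,"rx":0,"ry":0,"rz":-0.119,"jaw":1.5}]'

```text
clock: 7.9
tool_pos: [0.4985, 0.1018, 0.1599]
eef_rot: [0.608, 0.794, 0.0, 0.0]
contact_force: [0.6, 0.6, -1.0]
opening: 0.299
finger_force: 15.0
```

send_rows --motion '[{"x":0,"y":0,"z":0,"rx":0,"ry":0,"rz":0,"jaw":1.5},{"x":0,"y":0,"z":0,"rx":0,"ry":0,"rz":0,"jaw":1.5},{"x":0,"y":0,"z":0,"rx":0,"ry":0,"rz":0,"jaw":1.5},{"x":0,"y":0,"z":0,"rx":0,"ry":0,"rz":0,"jaw":1.5},{"x":0,"y":0,"z":0,"rx":0,"ry":0,"rz":0,"jaw":1.5}]'

```text
clock: 8.4
tool_pos: [0.4992, 0.0995, 0.1597]
eef_rot: [0.611, 0.791, -0.0, 0.0]
contact_force: [-0.8, 0.5, -0.4]
opening: 0.296
finger_force: 15.0
```

```bash
python3 - <<'E'
from h import *
st=get_state();print(st['tool_pos'],st['opening'],st['q'])
plan([.4994,.0997,.100],104.5,3,2)
E
```

```text
[0.49917494 0.09948373 0.15972975] 0.2960951156727697 [-0.32519044  0.68396267  0.06086856  2.00573905 -0.08631649  0.45425453
  0.05523698]
0 xyz [0.01 0.01 1.99] r [0.    0.    0.001]
1 xyz [0.01 0.01 1.99] r [0.    0.    0.001]
2 xyz [0.01 0.01 1.99] r [0.    0.    0.001]
```

send_rows --motion '[{"x":0,"y":0,"z":2.5,"rx":0,"ry":0,"rz":0,"jaw":1.5},{"x":0,"y":0,"z":2.5,"rx":0,"ry":0,"rz":0,"jaw":1.5},{"x":0,"y":0,"z":2.5,"rx":0,"ry":0,"rz":0,"jaw":1.5},{"x":0,"y":0,"z":0,"rx":0,"ry":0,"rz":0,"jaw":1.5},{"x":0,"y":0,"z":0,"rx":0,"ry":0,"rz":0,"jaw":1.5}]'

```text
clock: 8.9
tool_pos: [0.4989, 0.1002, 0.0848]
eef_rot: [0.611, 0.792, -0.0, -0.0]
contact_force: [-0.2, 0.2, -0.9]
opening: 0.292
finger_force: 15.0
```

send_rows --motion '[{"x":0,"y":0,"z":0.4,"rx":0,"ry":0,"rz":0,"jaw":1.5},{"x":0,"y":0,"z":0.4,"rx":0,"ry":0,"rz":0,"jaw":1.5},{"x":0,"y":0,"z":0.4,"rx":0,"ry":0,"rz":0,"jaw":1.5},{"x":0,"y":0,"z":0,"rx":0,"ry":0,"rz":0,"jaw":1.5},{"x":0,"y":0,"z":0,"rx":0,"ry":0,"rz":0,"jaw":1.5}]'

```text
clock: 9.4
tool_pos: [0.4989, 0.1008, 0.0728]
eef_rot: [0.61, 0.792, 0.0, -0.0]
contact_force: [0.7, -0.4, -0.5]
opening: 0.292
finger_force: 15.0
```

It's in the well without contact; lower on.

send_rows --motion '[{"x":0,"y":0,"z":0.5,"rx":0,"ry":0,"rz":0,"jaw":1.5},{"x":0,"y":0,"z":0.5,"rx":0,"ry":0,"rz":0,"jaw":1.5},{"x":0,"y":0,"z":0.5,"rx":0,"ry":0,"rz":0,"jaw":1.5},{"x":0,"y":0,"z":0.5,"rx":0,"ry":0,"rz":0,"jaw":1.5},{"x":0,"y":0,"z":0,"rx":0,"ry":0,"rz":0,"jaw":1.5}]'

```text
clock: 9.9
tool_pos: [0.4987, 0.1006, 0.0522]
eef_rot: [0.61, 0.792, -0.0, -0.0]
contact_force: [-0.1, 0.0, -0.6]
opening: 0.292
finger_force: 15.0
```

send_rows --motion '[{"x":0,"y":0,"z":0.2,"rx":0,"ry":0,"rz":0,"jaw":1.5},{"x":0,"y":0,"z":0,"rx":0,"ry":0,"rz":0,"jaw":1.5},{"x":0,"y":0,"z":0,"rx":0,"ry":0,"rz":0,"jaw":4.5},{"x":0,"y":0,"z":0,"rx":0,"ry":0,"rz":0,"jaw":4.5},{"x":0,"y":0,"z":0,"rx":0,"ry":0,"rz":0,"jaw":4.5}]'

```text
clock: 10.4
tool_pos: [0.4989, 0.1008, 0.0505]
eef_rot: [0.61, 0.792, -0.0, -0.0]
contact_force: [0.2, -0.0, 0.3]
opening: 0.505
finger_force: 0.0
```

send_rows --motion '[{"x":0,"y":0,"z":-3,"rx":0,"ry":0,"rz":0,"jaw":4.5},{"x":0,"y":0,"z":-5,"rx":0,"ry":0,"rz":0,"jaw":5.5},{"x":-4.5,"y":0,"z":-4,"rx":0,"ry":0,"rz":0,"jaw":5.5},{"x":-2.5,"y":0,"z":0,"rx":0,"ry":0,"rz":0,"jaw":5.5},{"x":0,"y":0,"z":0,"rx":0,"ry":0,"rz":0,"jaw":5.5}]'

```text
clock: 10.9
tool_pos: [0.5162, 0.0359, 0.1651]
eef_rot: [0.613, 0.79, 0.0, 0.002]
contact_force: [0.0, 0.5, -0.4]
opening: 0.625
finger_force: 0.0
```

```bash
python3 - <<'E'
from h import *
s=cam('wrist'); st=get_state(); print(st['clock'],st['tool_pos'])
im=s['img'][:300,120:420]
cv2.imwrite('pics/a1.png',cv2.resize(im[:,:,::-1],(600,600),interpolation=cv2.INTER_CUBIC))
# test: predicted amber top centre
hsv=cv2.cvtColor(s['img'],cv2.COLOR_RGB2HSV)
k=cv2.inRange(hsv,(5,140,60),(20,255,255)); N,l,S,C=cv2.connectedComponentsWithStats(k); i=1+np.argmax(S[1:,4]); print(S[i],onz(s,*C[i],.072))
plan([.4244,-.2605,.16],-132,24)
E
```

```text
10.95 [0.51514708 0.03851563 0.16423569]
[ 231   81   37   58 1486] [0.49929731 0.09913955 0.072     ]
0 xyz [-1.1 -0.7  0. ] r [-0.    0.   -0.09]
1 xyz [-1.  -0.8  0. ] r [-0.    0.   -0.09]
2 xyz [-1.  -0.9  0. ] r [-0.    0.   -0.09]
3 xyz [-0.9 -1.   0. ] r [-0.    0.   -0.09]
4 xyz [-0.8 -1.   0. ] r [-0.    0.   -0.09]
5 xyz [-0.7 -1.1  0. ] r [-0.    0.   -0.09]
6 xyz [-0.6 -1.2  0. ] r [-0.    0.   -0.09]
7 xyz [-0.5 -1.2  0. ] r [-0.    0.   -0.09]
8 xyz [-0.4 -1.2  0. ] r [-0.    0.   -0.09]
9 xyz [-0.3 -1.3  0. ] r [-0.    0.   -0.09]
10 xyz [-0.2 -1.3  0. ] r [-0.    0.   -0.09]
11 xyz [-0.  -1.3  0. ] r [-0.    0.   -0.09]
12 xyz [ 0.1 -1.3  0. ] r [-0.    0.   -0.09]
13 xyz [ 0.2 -1.3  0. ] r [-0.    0.   -0.09]
14 xyz [ 0.3 -1.3  0. ] r [-0.    0.   -0.09]
15 xyz [ 0.4 -1.2  0. ] r [-0.    0.   -0.09]
16 xyz [ 0.5 -1.2  0. ] r [-0.    0.   -0.09]
17 xyz [ 0.6 -1.1  0. ] r [-0.    0.   -0.09]
18 xyz [ 0.7 -1.1  0. ] r [-0.    0.   -0.09]
19 xyz [ 0.8 -1.   0. ] r [-0.    0.   -0.09]
20 xyz [ 0.9 -0.9  0. ] r [-0.    0.   -0.09]
21 xyz [ 1.  -0.8  0. ] r [-0.    0.   -0.09]
22 xyz [ 1.1 -0.8  0. ] r [-0.    0.   -0.09]
23 xyz [ 1.1 -0.7  0. ] r [-0.    0.   -0.09]
```

View pics/a1.png

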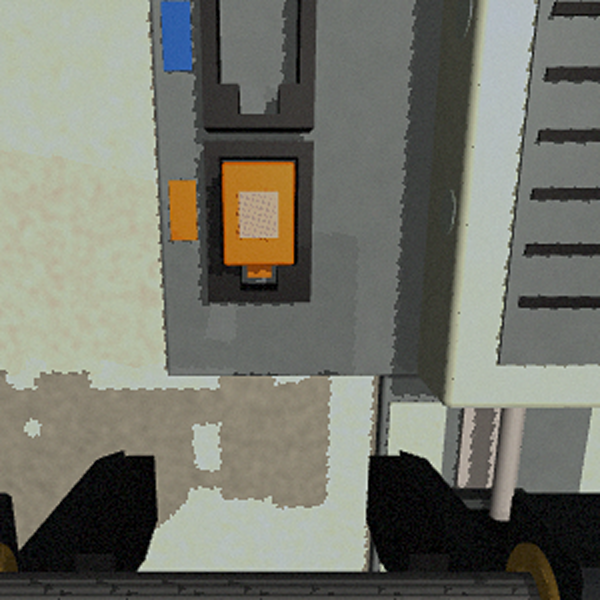

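Amber is seated: body top at (258,213), tab in the slot at (258,270). Next is blue, regrasped once because of the wrist's range.

```bash
python3 - <<'E'
from h import *
plan([.4244,-.2605,.12],48,10)
E
```

```text
0 xyz [-2.7 -1.6  0.4] r [0.    0.    0.099]
1 xyz [-2.8 -1.4  0.4] r [0.    0.    0.099]
2 xyz [-2.9 -1.1  0.4] r [0.    0.    0.099]
3 xyz [-3.  -0.8  0.4] r [0.    0.    0.099]
4 xyz [-3.1 -0.5  0.4] r [0.    0.    0.099]
5 xyz [-3.1 -0.2  0.4] r [0.    0.    0.099]
6 xyz [-3.1  0.1  0.4] r [0.    0.    0.099]
7 xyz [-3.1  0.4  0.4] r [0.    0.    0.099]
8 xyz [-3.   0.7  0.4] r [0.    0.    0.099]
9 xyz [-2.9  1.   0.4] r [0.    0.    0.099]
```

send_rows --motion '[{"x":-2.7,"y":-1.6,"z":0.4,"rx":0,"ry":0,"rz":0.099,"jaw":5.5},{"x":-2.8,"y":-1.4,"z":0.4,"rx":0,"ry":0,"rz":0.099,"jaw":5.5},{"x":-2.9,"y":-1.1,"z":0.4,"rx":0,"ry":0,"rz":0.099,"jaw":5.5},{"x":-3.0,"y":-0.8,"z":0.4,"rx":0,"ry":0,"rz":0.099,"jaw":5.5},{"x":-3.1,"y":-0.5,"z":0.4,"rx":0,"ry":0,"rz":0.099,"jaw":5.5}]'

```text
clock: 11.45
tool_pos: [0.4685, -0.1081, 0.1429]
eef_rot: [0.786, 0.618, -0.0, -0.001]
contact_force: [0.3, -0.1, -0.4]
opening: 0.625
finger_force: 0.0
```

send_rows --motion '[{"x":-3.1,"y":-0.2,"z":0.4,"rx":0,"ry":0,"rz":0.099,"jaw":5.5},{"x":-3.1,"y":0.1,"z":0.4,"rx":0,"ry":0,"rz":0.099,"jaw":5.5},{"x":-3.1,"y":0.4,"z":0.4,"rx":0,"ry":0,"rz":0.099,"jaw":5.5},{"x":-3.0,"y":0.7,"z":0.4,"rx":0,"ry":0,"rz":0.099,"jaw":5.5},{"x":-2.9,"y":1.0,"z":0.4,"rx":0,"ry":0,"rz":0.099,"jaw":5.5}]'

```text
clock: 11.95
tool_pos: [0.4227, -0.2559, 0.1228]
eef_rot: [0.914, 0.406, -0.0, -0.001]
contact_force: [0.4, -0.5, 0.3]
opening: 0.629
finger_force: 0.0
```

send_rows --motion '[{"x":0,"y":0,"z":0,"rx":0,"ry":0,"rz":0,"jaw":5.5},{"x":0,"y":0,"z":0,"rx":0,"ry":0,"rz":0,"jaw":5.5},{"x":0,"y":0,"z":0,"rx":0,"ry":0,"rz":0,"jaw":5.5},{"x":0,"y":0,"z":0,"rx":0,"ry":0,"rz":0,"jaw":5.5},{"x":0,"y":0,"z":0,"rx":0,"ry":0,"rz":0,"jaw":5.5}]'

```text
clock: 12.45
tool_pos: [0.4235, -0.2554, 0.1239]
eef_rot: [0.913, 0.408, 0.0, -0.0]
contact_force: [-0.2, 0.6, 0.4]
opening: 0.626
finger_force: 0.0
```

```bash
python3 - <<'E'
from h import *
st=get_state();print(st['tool_pos'],st['q'])
plan([.4244,-.2605,.040],48,3,2)
E
```

```text
[ 0.42351106 -0.25541596  0.12390176] [ 0.3583477   0.7455381   0.15001665  2.07254452 -0.30743602  0.34430432
  0.02978664]
0 xyz [-0.11  0.14  2.8 ] r [-0.    -0.     0.001]
1 xyz [-0.11  0.14  2.8 ] r [-0.    -0.     0.001]
2 xyz [-0.11  0.14  2.8 ] r [-0.    -0.     0.001]
```

send_rows --motion '[{"x":-0.1,"y":0.1,"z":2.8,"rx":0,"ry":0,"rz":0,"jaw":5.5},{"x":-0.1,"y":0.1,"z":2.8,"rx":0,"ry":0,"rz":0,"jaw":5.5},{"x":-0.1,"y":0.2,"z":2.8,"rx":0,"ry":0,"rz":0,"jaw":5.5},{"x":0,"y":0,"z":0,"rx":0,"ry":0,"rz":0,"jaw":5.5},{"x":0,"y":0,"z":0,"rx":0,"ry":0,"rz":0,"jaw":5.5}]'

```text
clock: 12.95
tool_pos: [0.4238, -0.2611, 0.0401]
eef_rot: [0.913, 0.407, -0.0, -0.0]
contact_force: [0.4, 0.3, 0.6]
opening: 0.624
finger_force: 0.0
```

send_rows --motion '[{"x":0,"y":0,"z":0,"rx":0,"ry":0,"rz":0,"jaw":1.5},{"x":0,"y":0,"z":0,"rx":0,"ry":0,"rz":0,"jaw":1.5},{"x":0,"y":0,"z":0,"rx":0,"ry":0,"rz":0,"jaw":1.5},{"x":0,"y":0,"z":0,"rx":0,"ry":0,"rz":0,"jaw":1.5},{"x":0,"y":0,"z":0,"rx":0,"ry":0,"rz":0,"jaw":1.5}]' --grip_force 15

```text
clock: 13.45
tool_pos: [0.4242, -0.2617, 0.0405]
eef_rot: [0.913, 0.407, 0.0, 0.0]
contact_force: [-0.7, 0.6, 6.6]
opening: 0.294
finger_force: 15.0
```

send_rows --motion '[{"x":0,"y":0,"z":-2,"rx":0,"ry":0,"rz":0,"jaw":1.5},{"x":0,"y":0,"z":-2,"rx":0,"ry":0,"rz":-0.1,"jaw":1.5},{"x":0,"y":0,"z":0,"rx":0,"ry":0,"rz":-0.14,"jaw":1.5},{"x":0,"y":0,"z":0,"rx":0,"ry":0,"rz":-0.14,"jaw":1.5},{"x":0,"y":0,"z":0,"rx":0,"ry":0,"rz":-0.14,"jaw":1.5}]'

```text
clock: 13.95
tool_pos: [0.424, -0.2616, 0.0801]
eef_rot: [0.776, 0.631, 0.0, 0.0]
contact_force: [-0.1, -0.2, -0.2]
opening: 0.293
finger_force: 15.0
```

send_rows --motion '[{"x":0,"y":0,"z":0,"rx":0,"ry":0,"rz":-0.14,"jaw":1.5},{"x":0,"y":0,"z":0,"rx":0,"ry":0,"rz":-0.14,"jaw":1.5},{"x":0,"y":0,"z":0,"rx":0,"ry":0,"rz":-0.14,"jaw":1.5},{"x":0,"y":0,"z":0,"rx":0,"ry":0,"rz":-0.14,"jaw":1.5},{"x":0,"y":0,"z":0,"rx":0,"ry":0,"rz":-0.14,"jaw":1.5}]'

```text
clock: 14.45
tool_pos: [0.4238, -0.2616, 0.0799]
eef_rot: [0.513, 0.858, -0.0, -0.0]
contact_force: [0.4, -0.2, -0.7]
opening: 0.297
finger_force: 15.0
```

send_rows --motion '[{"x":0,"y":0,"z":0,"rx":0,"ry":0,"rz":-0.14,"jaw":1.5},{"x":0,"y":0,"z":0,"rx":0,"ry":0,"rz":-0.14,"jaw":1.5},{"x":0,"y":0,"z":0,"rx":0,"ry":0,"rz":0,"jaw":1.5},{"x":0,"y":0,"z":0,"rx":0,"ry":0,"rz":0,"jaw":1.5},{"x":0,"y":0,"z":0,"rx":0,"ry":0,"rz":0,"jaw":1.5}]'

```text
clock: 14.95
tool_pos: [0.4239, -0.2616, 0.0799]
eef_rot: [0.392, 0.92, -0.0, -0.0]
contact_force: [0.7, -0.0, -0.1]
opening: 0.3
finger_force: 15.0
```

```bash
python3 - <<'E'
from h import *
st=get_state();print(st['tool_pos'],st['q'])
M=Rot.from_quat(st['eef_rot']).as_matrix();print(np.degrees(np.arctan2(M[1,0],M[0,0])),M[:,2])
E
```

```text
[ 0.42392688 -0.26155415  0.07990878] [ 0.5396818   0.82303926 -0.13018357  2.07182789  0.36755778  0.26816331
  0.86099403]
133.86730199082265 [-6.20511155e-05 -1.69237946e-07 -9.99999998e-01]
```

send_rows --motion '[{"x":0,"y":0,"z":2,"rx":0,"ry":0,"rz":0,"jaw":1.5},{"x":0,"y":0,"z":1.5,"rx":0,"ry":0,"rz":0,"jaw":1.5},{"x":0,"y":0,"z":0.5,"rx":0,"ry":0,"rz":0,"jaw":1.5},{"x":0,"y":0,"z":0,"rx":0,"ry":0,"rz":0,"jaw":1.5},{"x":0,"y":0,"z":0,"rx":0,"ry":0,"rz":0,"jaw":1.5}]'

```text
clock: 15.45
tool_pos: [0.4241, -0.2616, 0.0401]
eef_rot: [0.391, 0.92, -0.0, 0.0]
contact_force: [0.6, 1.4, -0.5]
opening: 0.291
finger_force: 15.0
```

send_rows --motion '[{"x":0,"y":0,"z":0,"rx":0,"ry":0,"rz":0,"jaw":5.5},{"x":0,"y":0,"z":0,"rx":0,"ry":0,"rz":0,"jaw":5.5},{"x":0,"y":0,"z":0,"rx":0,"ry":0,"rz":0,"jaw":5.5},{"x":0,"y":0,"z":-4.5,"rx":0,"ry":0,"rz":0,"jaw":5.5},{"x":0,"y":0,"z":-4.5,"rx":0,"ry":0,"rz":0,"jaw":5.5}]'

```text
clock: 15.95
tool_pos: [0.4229, -0.2609, 0.1296]
eef_rot: [0.391, 0.921, 0.0, -0.002]
contact_force: [0.3, -0.7, 0.0]
opening: 0.626
finger_force: 0.0
```

send_rows --motion '[{"x":0,"y":0,"z":0,"rx":0,"ry":0,"rz":0.143,"jaw":5.5},{"x":0,"y":0,"z":0,"rx":0,"ry":0,"rz":0.143,"jaw":5.5},{"x":0,"y":0,"z":0,"rx":0,"ry":0,"rz":0.143,"jaw":5.5},{"x":0,"y":0,"z":0,"rx":0,"ry":0,"rz":0.143,"jaw":5.5},{"x":0,"y":0,"z":0,"rx":0,"ry":0,"rz":0.143,"jaw":5.5}]'

```text
clock: 16.45
tool_pos: [0.4239, -0.2615, 0.1301]
eef_rot: [0.69, 0.724, 0.0, 0.0]
contact_force: [-1.1, -0.1, 0.1]
opening: 0.629
finger_force: 0.0
```

send_rows --motion '[{"x":0,"y":0,"z":0,"rx":0,"ry":0,"rz":0.143,"jaw":5.5},{"x":0,"y":0,"z":0,"rx":0,"ry":0,"rz":0.143,"jaw":5.5},{"x":0,"y":0,"z":0,"rx":0,"ry":0,"rz":0.143,"jaw":5.5},{"x":0,"y":0,"z":0,"rx":0,"ry":0,"rz":0.143,"jaw":5.5},{"x":0,"y":0,"z":0,"rx":0,"ry":0,"rz":0.143,"jaw":5.5}]'

```text
clock: 16.95
tool_pos: [0.4239, -0.2614, 0.13]
eef_rot: [0.9, 0.436, 0.0, -0.0]
contact_force: [-0.7, 0.3, 0.9]
opening: 0.624
finger_force: 0.0
```

send_rows --motion '[{"x":0,"y":0,"z":0,"rx":0,"ry":0,"rz":0.143,"jaw":5.5},{"x":0,"y":0,"z":0,"rx":0,"ry":0,"rz":0.143,"jaw":5.5},{"x":0,"y":0,"z":0,"rx":0,"ry":0,"rz":0.143,"jaw":5.5},{"x":0,"y":0,"z":0,"rx":0,"ry":0,"rz":0.143,"jaw":5.5},{"x":0,"y":0,"z":0,"rx":0,"ry":0,"rz":0.143,"jaw":5.5}]'

```text
clock: 17.45
tool_pos: [0.4239, -0.2614, 0.13]
eef_rot: [0.996, 0.094, 0.0, -0.0]
contact_force: [-0.0, -0.1, 0.6]
opening: 0.626
finger_force: 0.0
```

send_rows --motion '[{"x":0,"y":0,"z":0,"rx":0,"ry":0,"rz":0.143,"jaw":5.5},{"x":0,"y":0,"z":0,"rx":0,"ry":0,"rz":0.143,"jaw":5.5},{"x":0,"y":0,"z":0,"rx":0,"ry":0,"rz":0.143,"jaw":5.5},{"x":0,"y":0,"z":0,"rx":0,"ry":0,"rz":0.143,"jaw":5.5},{"x":0,"y":0,"z":0,"rx":0,"ry":0,"rz":0.143,"jaw":5.5}]'

```text
clock: 17.95
tool_pos: [0.424, -0.2613, 0.13]
eef_rot: [0.965, -0.26, 0.0, -0.0]
contact_force: [0.5, 0.1, 0.1]
opening: 0.624
finger_force: 0.0
```

send_rows --motion '[{"x":0,"y":0,"z":0,"rx":0,"ry":0,"rz":0.14,"jaw":5.5},{"x":0,"y":0,"z":0,"rx":0,"ry":0,"rz":0.14,"jaw":5.5},{"x":0,"y":0,"z":0,"rx":0,"ry":0,"rz":0,"jaw":5.5},{"x":0,"y":0,"z":0,"rx":0,"ry":0,"rz":0,"jaw":5.5},{"x":0,"y":0,"z":0,"rx":0,"ry":0,"rz":0,"jaw":5.5}]'

```text
clock: 18.45
tool_pos: [0.424, -0.2615, 0.1299]
eef_rot: [0.921, -0.389, 0.0, -0.0]
contact_force: [-0.4, 0.1, 0.3]
opening: 0.629
finger_force: 0.0
```

```bash
python3 - <<'E'
from h import *
st=get_state();print(st['tool_pos'],st['q'])
plan([.424,-.2616,.0395],133.9-180,4,2)
E
```

```text
[ 0.42398443 -0.2614736   0.1299471 ] [ 0.13854023  0.81004145  0.5521382   2.07064716 -0.88778575  0.51246172
 -1.00970837]
0 xyz [0.   0.   2.26] r [-0.     0.     0.001]
1 xyz [0.   0.   2.26] r [-0.     0.     0.001]
2 xyz [0.   0.   2.26] r [-0.     0.     0.001]
3 xyz [0.   0.   2.26] r [-0.     0.     0.001]
```

send_rows --motion '[{"x":0,"y":0,"z":3,"rx":0,"ry":0,"rz":0,"jaw":5.5},{"x":0,"y":0,"z":3,"rx":0,"ry":0,"rz":0,"jaw":5.5},{"x":0,"y":0,"z":2,"rx":0,"ry":0,"rz":0,"jaw":5.5},{"x":0,"y":0,"z":1,"rx":0,"ry":0,"rz":0,"jaw":5.5},{"x":0,"y":0,"z":0,"rx":0,"ry":0,"rz":0,"jaw":5.5}]'

```text
clock: 18.95
tool_pos: [0.4234, -0.2613, 0.0389]
eef_rot: [0.921, -0.39, -0.001, -0.001]
contact_force: [0.2, 0.4, -0.1]
opening: 0.627
finger_force: 0.0
```

send_rows --motion '[{"x":0,"y":0,"z":0,"rx":0,"ry":0,"rz":0,"jaw":1.5},{"x":0,"y":0,"z":0,"rx":0,"ry":0,"rz":0,"jaw":1.5},{"x":0,"y":0,"z":0,"rx":0,"ry":0,"rz":0,"jaw":1.5},{"x":0,"y":0,"z":0,"rx":0,"ry":0,"rz":0,"jaw":1.5},{"x":0,"y":0,"z":0,"rx":0,"ry":0,"rz":0,"jaw":1.5}]'

```text
clock: 19.45
tool_pos: [0.4243, -0.2617, 0.0404]
eef_rot: [0.921, -0.39, 0.0, 0.0]
contact_force: [-0.3, 0.4, 4.8]
opening: 0.294
finger_force: 15.0
```

send_rows --motion '[{"x":0,"y":0,"z":-2,"rx":0,"ry":0,"rz":0,"jaw":1.5},{"x":0,"y":0,"z":-4,"rx":0,"ry":0,"rz":0,"jaw":1.5},{"x":0,"y":0,"z":-4,"rx":0,"ry":0,"rz":-0.13,"jaw":1.5},{"x":0,"y":0,"z":-2,"rx":0,"ry":0,"rz":-0.13,"jaw":1.5},{"x":0,"y":0,"z":0,"rx":0,"ry":0,"rz":-0.13,"jaw":1.5}]'

```text
clock: 19.95
tool_pos: [0.4251, -0.2625, 0.1626]
eef_rot: [0.98, -0.201, 0.002, 0.001]
contact_force: [-0.7, 0.1, -1.4]
opening: 0.293
finger_force: 15.0
```

```bash
python3 - <<'E'
from h import *
st=get_state();print(st['tool_pos'],st['q'],st['opening'])
plan([.4819,.1673,.16],104.5,16)
E
```

```text
[ 0.42513824 -0.26248072  0.1625974 ] [ 0.18323507  0.72227852  0.46261355  2.04715791 -0.6454881   0.51123855
 -0.85533216] 0.2925335299331419
0 xyz [-0.7 -2.6  0. ] r [ 0.    -0.    -0.139]
1 xyz [-0.4 -2.7  0. ] r [ 0.    -0.    -0.139]
2 xyz [ 0.  -2.7  0. ] r [ 0.    -0.    -0.139]
3 xyz [ 0.4 -2.7  0. ] r [ 0.    -0.    -0.139]
4 xyz [ 0.8 -2.6  0. ] r [ 0.    -0.    -0.139]
5 xyz [ 1.1 -2.5  0. ] r [ 0.    -0.    -0.139]
6 xyz [ 1.4 -2.3  0. ] r [ 0.    -0.    -0.139]
7 xyz [ 1.7 -2.1  0. ] r [ 0.    -0.    -0.139]
8 xyz [ 2.  -1.8  0. ] r [ 0.    -0.    -0.139]
9 xyz [ 2.3 -1.5  0. ] r [ 0.    -0.    -0.139]
10 xyz [ 2.4 -1.2  0. ] r [ 0.    -0.    -0.139]
11 xyz [ 2.6 -0.8  0. ] r [ 0.    -0.    -0.139]
12 xyz [ 2.7 -0.5  0. ] r [ 0.    -0.    -0.139]
13 xyz [ 2.7 -0.1  0. ] r [ 0.    -0.    -0.139]
14 xyz [2.7 0.3 0. ] r [ 0.    -0.    -0.139]
15 xyz [2.6 0.7 0. ] r [ 0.    -0.    -0.139]
```

send_rows --motion '[{"x":-0.7,"y":-2.6,"z":0,"rx":0,"ry":0,"rz":-0.139,"jaw":1.5},{"x":-0.4,"y":-2.7,"z":0,"rx":0,"ry":0,"rz":-0.139,"jaw":1.5},{"x":0,"y":-2.7,"z":0,"rx":0,"ry":0,"rz":-0.139,"jaw":1.5},{"x":0.4,"y":-2.7,"z":0,"rx":0,"ry":0,"rz":-0.139,"jaw":1.5},{"x":0.8,"y":-2.6,"z":0,"rx":0,"ry":0,"rz":-0.139,"jaw":1.5}]'

```text
clock: 20.45
tool_pos: [0.4428, -0.126, 0.16]
eef_rot: [0.99, 0.144, 0.0, -0.0]
contact_force: [0.5, -0.2, -1.4]
opening: 0.298
finger_force: 15.0
```

send_rows --motion '[{"x":1.1,"y":-2.5,"z":0,"rx":0,"ry":0,"rz":-0.139,"jaw":1.5},{"x":1.4,"y":-2.3,"z":0,"rx":0,"ry":0,"rz":-0.139,"jaw":1.5},{"x":1.7,"y":-2.1,"z":0,"rx":0,"ry":0,"rz":-0.139,"jaw":1.5},{"x":2.0,"y":-1.8,"z":0,"rx":0,"ry":0,"rz":-0.139,"jaw":1.5},{"x":2.3,"y":-1.5,"z":0,"rx":0,"ry":0,"rz":-0.139,"jaw":1.5}]'

```text
clock: 20.95
tool_pos: [0.4606, 0.0082, 0.16]
eef_rot: [0.881, 0.473, -0.0, 0.0]
contact_force: [-0.7, -0.5, -0.5]
opening: 0.293
finger_force: 15.0
```

send_rows --motion '[{"x":2.4,"y":-1.2,"z":0,"rx":0,"ry":0,"rz":-0.139,"jaw":1.5},{"x":2.6,"y":-0.8,"z":0,"rx":0,"ry":0,"rz":-0.139,"jaw":1.5},{"x":2.7,"y":-0.5,"z":0,"rx":0,"ry":0,"rz":-0.139,"jaw":1.5},{"x":2.7,"y":-0.1,"z":0,"rx":0,"ry":0,"rz":-0.139,"jaw":1.5},{"x":2.7,"y":0.3,"z":0,"rx":0,"ry":0,"rz":-0.139,"jaw":1.5}]'

```text
clock: 21.45
tool_pos: [0.4795, 0.1426, 0.16]
eef_rot: [0.668, 0.745, -0.0, 0.0]
contact_force: [0.5, -0.3, -0.2]
opening: 0.295
finger_force: 15.0
```

send_rows --motion '[{"x":2.6,"y":0.7,"z":0,"rx":0,"ry":0,"rz":-0.139,"jaw":1.5},{"x":0,"y":0,"z":0,"rx":0,"ry":0,"rz":0,"jaw":1.5},{"x":0,"y":0,"z":0,"rx":0,"ry":0,"rz":0,"jaw":1.5},{"x":0,"y":0,"z":0,"rx":0,"ry":0,"rz":0,"jaw":1.5},{"x":0,"y":0,"z":0,"rx":0,"ry":0,"rz":0,"jaw":1.5}]'

```text
clock: 21.95
tool_pos: [0.4839, 0.1666, 0.1599]
eef_rot: [0.618, 0.786, -0.001, 0.0]
contact_force: [-0.1, -0.1, 0.3]
opening: 0.296
finger_force: 15.0
```

```bash
python3 - <<'E'
from h import *
st=get_state();print(st['tool_pos'],st['q'],st['opening'])
plan([.4819,.1673,.085],104.5,3,2)
s=cam('wrist'); cv2.imwrite('pics/b1.png',cv2.resize(s['img'][100:384,120:420][:,:,::-1],(600,568),interpolation=cv2.INTER_CUBIC))
E
```

```text
[0.48388303 0.16657618 0.1599154 ] [-0.43299985  0.68455347  0.01755818  1.99550453 -0.02293116  0.46255742
 -0.15971619] 0.29573704944071966
0 xyz [ 0.04 -0.06  2.5 ] r [-0.     0.    -0.005]
1 xyz [ 0.04 -0.06  2.5 ] r [-0.     0.    -0.005]
2 xyz [ 0.04 -0.06  2.5 ] r [-0.     0.    -0.005]
```

send_rows --motion '[{"x":0.1,"y":-0.2,"z":2.5,"rx":0,"ry":0,"rz":-0.015,"jaw":1.5},{"x":0,"y":0,"z":2.5,"rx":0,"ry":0,"rz":0,"jaw":1.5},{"x":0,"y":0,"z":2.5,"rx":0,"ry":0,"rz":0,"jaw":1.5},{"x":0,"y":0,"z":0,"rx":0,"ry":0,"rz":0,"jaw":1.5},{"x":0,"y":0,"z":0,"rx":0,"ry":0,"rz":0,"jaw":1.5}]'

```text
clock: 22.5
tool_pos: [0.4818, 0.1681, 0.0851]
eef_rot: [0.611, 0.792, -0.0, -0.0]
contact_force: [0.1, 1.2, -0.5]
opening: 0.295
finger_force: 15.0
```

send_rows --motion '[{"x":0,"y":0,"z":0.4,"rx":0,"ry":0,"rz":0,"jaw":1.5},{"x":0,"y":0,"z":0.4,"rx":0,"ry":0,"rz":0,"jaw":1.5},{"x":0,"y":0,"z":0.4,"rx":0,"ry":0,"rz":0,"jaw":1.5},{"x":0,"y":0,"z":0,"rx":0,"ry":0,"rz":0,"jaw":1.5},{"x":0,"y":0,"z":0,"rx":0,"ry":0,"rz":0,"jaw":1.5}]'

```text
clock: 23.0
tool_pos: [0.4819, 0.1686, 0.073]
eef_rot: [0.611, 0.792, 0.0, -0.0]
contact_force: [0.2, -0.9, -0.1]
opening: 0.292
finger_force: 15.0
```

send_rows --motion '[{"x":0,"y":0,"z":0.5,"rx":0,"ry":0,"rz":0,"jaw":1.5},{"x":0,"y":0,"z":0.5,"rx":0,"ry":0,"rz":0,"jaw":1.5},{"x":0,"y":0,"z":0.5,"rx":0,"ry":0,"rz":0,"jaw":1.5},{"x":0,"y":0,"z":0.5,"rx":0,"ry":0,"rz":0,"jaw":1.5},{"x":0,"y":0,"z":0.1,"rx":0,"ry":0,"rz":0,"jaw":1.5}]'

```text
clock: 23.5
tool_pos: [0.4818, 0.1686, 0.0519]
eef_rot: [0.611, 0.792, -0.0, -0.0]
contact_force: [-1.5, -0.6, 15.0]
opening: 0.291
finger_force: 15.0
```

send_rows --motion '[{"x":0,"y":0,"z":0,"rx":0,"ry":0,"rz":0,"jaw":1.5},{"x":0,"y":0,"z":0,"rx":0,"ry":0,"rz":0,"jaw":4.5},{"x":0,"y":0,"z":0,"rx":0,"ry":0,"rz":0,"jaw":4.5},{"x":0,"y":0,"z":0,"rx":0,"ry":0,"rz":0,"jaw":4.5},{"x":0,"y":0,"z":-3,"rx":0,"ry":0,"rz":0,"jaw":4.5}]'

```text
clock: 24.0
tool_pos: [0.4799, 0.1681, 0.0796]
eef_rot: [0.611, 0.792, -0.003, -0.002]
contact_force: [-0.9, 1.1, 1.2]
opening: 0.51
finger_force: 0.0
```

send_rows --motion '[{"x":0,"y":0,"z":-5,"rx":0,"ry":0,"rz":0,"jaw":4.5},{"x":-4.5,"y":0,"z":-4,"rx":0,"ry":0,"rz":0,"jaw":4.5},{"x":-4.5,"y":0,"z":0,"rx":0,"ry":0,"rz":0,"jaw":4.5},{"x":0,"y":0,"z":0,"rx":0,"ry":0,"rz":0,"jaw":4.5},{"x":0,"y":0,"z":0,"rx":0,"ry":0,"rz":0,"jaw":4.5}]'

```text
clock: 24.5
tool_pos: [0.5029, 0.0876, 0.1652]
eef_rot: [0.612, 0.791, -0.0, 0.0]
contact_force: [0.9, 0.3, -0.3]
opening: 0.508
finger_force: 0.0
```

```bash
python3 - <<'E'
from h import *
s=cam('wrist'); st=get_state(); print(st['clock'],st['tool_pos'])
cv2.imwrite('pics/b2.png',cv2.resize(s['img'][:300,120:420][:,:,::-1],(600,600),interpolation=cv2.INTER_CUBIC))
hsv=cv2.cvtColor(s['img'],cv2.COLOR_RGB2HSV)
for lo,hi in(((5,140,60),(20,255,255)),((104,100,50),(122,255,255))):
    k=cv2.inRange(hsv,lo,hi); k[260:]=0; N,l,S,C=cv2.connectedComponentsWithStats(k); i=1+np.argmax(S[1:,4]); print(S[i],onz(s,*C[i],.072))
# shutter grip (.6479,-.0151) from first view; tool x along m_y
print('approach'); plan([.6479,-.0151,.15],14.5,12)
E
```

```text
24.55 [0.50244351 0.0892345  0.16488836]
[ 233  145   34   57 1519] [0.49769427 0.10521791 0.072     ]
[ 232   56   37   63 1613] [0.4824025  0.16621826 0.072     ]
approach
0 xyz [-1.1  1.   0.1] r [-0.    -0.     0.131]
1 xyz [-1.   1.1  0.1] r [-0.    -0.     0.131]
2 xyz [-0.9  1.2  0.1] r [-0.    -0.     0.131]
3 xyz [-0.7  1.3  0.1] r [-0.    -0.     0.131]
4 xyz [-0.5  1.4  0.1] r [-0.    -0.     0.131]
5 xyz [-0.3  1.5  0.1] r [-0.    -0.     0.131]
6 xyz [-0.1  1.5  0.1] r [-0.    -0.     0.131]
7 xyz [0.1 1.5 0.1] r [-0.    -0.     0.131]
8 xyz [0.3 1.5 0.1] r [-0.    -0.     0.131]
9 xyz [0.4 1.4 0.1] r [-0.    -0.     0.131]
10 xyz [0.6 1.4 0.1] r [-0.    -0.     0.131]
11 xyz [0.8 1.3 0.1] r [-0.    -0.     0.131]
```

View pics/b2.png

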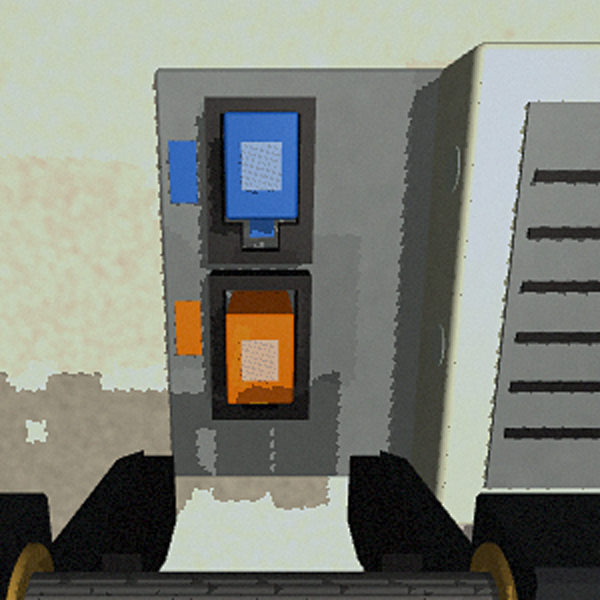

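Both holders are seated: blue top at (262,165) with its tab at (262,232), and amber at (260,355). Next is the handle, gripped with the wrist camera on the index side.

```bash
python3 - <<'E'
from h import *
plan([.6479,-.0151,.20],-165.5,12)
E
```

```text
0 xyz [-1.1  1.  -0.3] r [ 0.    -0.    -0.131]
1 xyz [-1.3  0.8 -0.3] r [ 0.    -0.    -0.131]
2 xyz [-1.4  0.6 -0.3] r [ 0.    -0.    -0.131]
3 xyz [-1.4  0.4 -0.3] r [ 0.    -0.    -0.131]
4 xyz [-1.5  0.3 -0.3] r [ 0.    -0.    -0.131]
5 xyz [-1.5  0.1 -0.3] r [ 0.    -0.    -0.131]
6 xyz [-1.5 -0.1 -0.3] r [ 0.    -0.    -0.131]
7 xyz [-1.5 -0.3 -0.3] r [ 0.    -0.    -0.131]
8 xyz [-1.4 -0.5 -0.3] r [ 0.    -0.    -0.131]
9 xyz [-1.3 -0.7 -0.3] r [ 0.    -0.    -0.131]
10 xyz [-1.2 -0.9 -0.3] r [ 0.    -0.    -0.131]
11 xyz [-1.1 -1.  -0.3] r [ 0.    -0.    -0.131]
```

send_rows --motion '[{"x":-1.1,"y":1.0,"z":-0.3,"rx":0,"ry":0,"rz":-0.131,"jaw":3.5},{"x":-1.3,"y":0.8,"z":-0.3,"rx":0,"ry":0,"rz":-0.131,"jaw":3.5},{"x":-1.4,"y":0.6,"z":-0.3,"rx":0,"ry":0,"rz":-0.131,"jaw":3.5},{"x":-1.4,"y":0.4,"z":-0.3,"rx":0,"ry":0,"rz":-0.131,"jaw":3.5},{"x":-1.5,"y":0.3,"z":-0.3,"rx":0,"ry":0,"rz":-0.131,"jaw":3.5}]'

```text
clock: 25.05
tool_pos: [0.5638, 0.0473, 0.1796]
eef_rot: [0.319, 0.948, 0.0, -0.001]
contact_force: [0.5, -0.3, 0.5]
opening: 0.395
finger_force: 0.0
```

send_rows --motion '[{"x":-1.5,"y":0.1,"z":-0.3,"rx":0,"ry":0,"rz":-0.131,"jaw":3.5},{"x":-1.5,"y":-0.1,"z":-0.3,"rx":0,"ry":0,"rz":-0.131,"jaw":3.5},{"x":-1.5,"y":-0.3,"z":-0.3,"rx":0,"ry":0,"rz":-0.131,"jaw":3.5},{"x":-1.4,"y":-0.5,"z":-0.3,"rx":0,"ry":0,"rz":-0.131,"jaw":3.5},{"x":-1.3,"y":-0.7,"z":-0.3,"rx":0,"ry":0,"rz":-0.131,"jaw":3.5}]'

```text
clock: 25.55
tool_pos: [0.6258, 0.005, 0.1945]
eef_rot: [-0.002, 1.0, 0.001, -0.001]
contact_force: [0.2, 1.0, -0.9]
opening: 0.397
finger_force: 0.0
```

send_rows --motion '[{"x":-1.2,"y":-0.9,"z":-0.3,"rx":0,"ry":0,"rz":-0.131,"jaw":3.5},{"x":-1.1,"y":-1.0,"z":-0.3,"rx":0,"ry":0,"rz":-0.131,"jaw":3.5},{"x":0,"y":0,"z":0,"rx":0,"ry":0,"rz":0,"jaw":3.5},{"x":0,"y":0,"z":0,"rx":0,"ry":0,"rz":0,"jaw":3.5},{"x":0,"y":0,"z":0,"rx":0,"ry":0,"rz":0,"jaw":3.5}]'

```text
clock: 26.05
tool_pos: [0.6489, -0.0129, 0.2007]
eef_rot: [-0.129, 0.992, 0.001, -0.001]
contact_force: [-0.2, -0.5, 0.6]
opening: 0.399
finger_force: 0.0
```

```bash
cat >> h.py <<'E'
_y=np.radians(-75.5); MX=np.array([np.cos(_y),np.sin(_y)]); MY=np.array([-MX[1],MX[0]])
def look():
    s=cam('wrist'); st=get_state(); print(st['clock'],st['tool_pos'].round(4),(st['tool_pos'][:2]@MX).round(4),(st['tool_pos'][:2]@MY).round(4))
    hsv=cv2.cvtColor(s['img'],cv2.COLOR_RGB2HSV)
    for n,lo,hi,zs in[('yellow',(23,120,90),(35,255,255),(.094,.0345)),('red',(0,150,110),(6,255,255),(.0345,)),('red',(174,150,110),(180,255,255),(.0345,))]:
        k=cv2.inRange(hsv,lo,hi); N,l,S,C=cv2.connectedComponentsWithStats(k)
        for i in range(1,N):
            if S[i,4]>12:
                for z in zs:
                    ys,xs=np.where(l==i); g=np.array([onz(s,a,b,z)[:2] for a,b in zip(xs,ys)])
                    r=cv2.minAreaRect((g*1000).astype('f4')); q=np.array(r[0])/1000
                    print(n,S[i],'z',z,'mx,my',(g.mean(0)@MX).round(4),(g.mean(0)@MY).round(4),'rect',(q@MX).round(4),np.round(r[1],1))
    return s
E
python3 - <<'E'
from h import *
print(get_state()['q']); look(); plan([.6479,-.0151,.15],-165.5,3,2)
E
```

```text
[ 0.21758605  0.81672529 -0.51580336  1.52349014  0.46475249  0.92721327
  1.38386241]
26.1 [ 0.6491 -0.0131  0.2008] 0.1752 0.6251
yellow [248 136   3  16  46] z 0.094 mx,my 0.1765 0.5866 rect 0.1765 [11.7  1.6]
yellow [248 136   3  16  46] z 0.0345 mx,my 0.1767 0.5951 rect 0.1766 [14.6  2. ]
yellow [246 172   6  33 171] z 0.094 mx,my 0.1768 0.6235 rect 0.1767 [27.1  4.1]
yellow [246 172   6  33 171] z 0.0345 mx,my 0.1771 0.6411 rect 0.177 [33.8  5.1]
red [193 123   5  19  66] z 0.0345 mx,my 0.2283 0.5847 rect 0.2283 [17.2  3.6]
0 xyz [ 0.05 -0.06  1.69] r [ 0.    -0.     0.002]
1 xyz [ 0.05 -0.06  1.69] r [ 0.    -0.     0.002]
2 xyz [ 0.05 -0.06  1.69] r [ 0.    -0.     0.002]
```

Yellow line at mx .1767 and index at .2283, so the pull is 51.6 mm, along tool −y.

send_rows --motion '[{"x":0.2,"y":-0.2,"z":3.5,"rx":0,"ry":0,"rz":0,"jaw":3.5},{"x":0,"y":0,"z":3.5,"rx":0,"ry":0,"rz":0,"jaw":3.5},{"x":0,"y":0,"z":2,"rx":0,"ry":0,"rz":0,"jaw":3.5},{"x":0,"y":0,"z":0,"rx":0,"ry":0,"rz":0,"jaw":3.5},{"x":0,"y":0,"z":0,"rx":0,"ry":0,"rz":0,"jaw":3.5}]'

```text
clock: 26.6
tool_pos: [0.6486, -0.0163, 0.1116]
eef_rot: [-0.129, 0.992, 0.0, 0.0]
contact_force: [0.2, 0.4, 0.5]
opening: 0.399
finger_force: 0.0
```

send_rows --motion '[{"x":0,"y":0,"z":2,"rx":0,"ry":0,"rz":0,"jaw":3.5},{"x":0,"y":0,"z":2,"rx":0,"ry":0,"rz":0,"jaw":3.5},{"x":0,"y":0,"z":0.4,"rx":0,"ry":0,"rz":0,"jaw":3.5},{"x":0,"y":0,"z":0,"rx":0,"ry":0,"rz":0,"jaw":3.5},{"x":0,"y":0,"z":0,"rx":0,"ry":0,"rz":0,"jaw":3.5}]'

```text
clock: 27.1
tool_pos: [0.6496, -0.0168, 0.0688]
eef_rot: [-0.129, 0.992, 0.0, 0.001]
contact_force: [-0.2, 0.7, 0.3]
opening: 0.398
finger_force: 0.0
```

```bash
python3 - <<'E'
from h import *
st=get_state();print(st['tool_pos'],st['tool_pos'][:2]@MX,st['tool_pos'][:2]@MY,st['contact_force'])
E
```

```text
[ 0.64963574 -0.01679177  0.06880808] 0.17891270876326884 0.6247389902766748 [-0.24233849  0.7286257   0.28868207]
```

send_rows --motion '[{"x":0.1,"y":0.2,"z":0,"rx":0,"ry":0,"rz":0,"jaw":3.5},{"x":0,"y":0,"z":0,"rx":0,"ry":0,"rz":0,"jaw":0.8},{"x":0,"y":0,"z":0,"rx":0,"ry":0,"rz":0,"jaw":0.8},{"x":0,"y":0,"z":0,"rx":0,"ry":0,"rz":0,"jaw":0.8},{"x":0,"y":0,"z":0,"rx":0,"ry":0,"rz":0,"jaw":0.8}]' --grip_force 35

```text
clock: 27.6
tool_pos: [0.6471, -0.0149, 0.0674]
eef_rot: [-0.129, 0.992, 0.0, 0.0]
contact_force: [-1.3, 1.4, 2.6]
opening: 0.158
finger_force: 35.0
```

```bash
python3 - <<'E'
from h import *
print(get_state()['contact_force'],get_state()['opening'],get_state()['finger_force']);look()
E
```

```text
[-1.29980616  1.41444442  2.62584954] 0.15769018749214533 34.99846371822059
27.65 [ 0.6471 -0.0149  0.0674] 0.1765 0.6228
yellow [249 164   5  28 133] z 0.094 mx,my 0.1768 0.5777 rect 0.1768 [10.   1.5]
yellow [249 164   5  28 133] z 0.0345 mx,my 0.1766 0.593 rect 0.1766 [15.6  2.3]
yellow [246 256  10  30 291] z 0.094 mx,my 0.1768 0.6158 rect 0.1768 [13.   3.6]
yellow [246 256  10  30 291] z 0.0345 mx,my 0.1766 0.6521 rect 0.1766 [20.1  5.6]
red [153 146  10  32 233] z 0.0345 mx,my 0.2282 0.5841 rect 0.2283 [17.4  4.1]
```

send_rows --motion '[{"x":0,"y":-0.6,"z":0,"rx":0,"ry":0,"rz":0,"jaw":0.8},{"x":0,"y":-1,"z":0,"rx":0,"ry":0,"rz":0,"jaw":0.8},{"x":0,"y":-1,"z":0,"rx":0,"ry":0,"rz":0,"jaw":0.8},{"x":0,"y":-1,"z":0,"rx":0,"ry":0,"rz":0,"jaw":0.8},{"x":0,"y":-0.7,"z":0,"rx":0,"ry":0,"rz":0,"jaw":0.8}]'

```text
clock: 28.15
tool_pos: [0.6582, -0.0578, 0.0674]
eef_rot: [-0.128, 0.992, 0.0, 0.0]
contact_force: [-3.8, 4.5, 5.9]
opening: 0.156
finger_force: 35.0
```

send_rows --motion '[{"x":0,"y":-0.4,"z":0,"rx":0,"ry":0,"rz":0,"jaw":0.8},{"x":0,"y":-0.3,"z":0,"rx":0,"ry":0,"rz":0,"jaw":0.8},{"x":0,"y":0,"z":0,"rx":0,"ry":0,"rz":0,"jaw":0.8},{"x":0,"y":0,"z":0,"rx":0,"ry":0,"rz":0,"jaw":0.8},{"x":0,"y":0,"z":0,"rx":0,"ry":0,"rz":0,"jaw":0.8}]'

```text
clock: 28.65
tool_pos: [0.6598, -0.064, 0.0675]
eef_rot: [-0.129, 0.992, 0.001, 0.0]
contact_force: [-3.8, 4.9, 5.2]
opening: 0.153
finger_force: 35.0
```

```bash
python3 - <<'E'
from h import *
print(get_state()['contact_force'],get_state()['opening']);look()
E
```

```text
[-3.84449065  4.86497623  5.24267542] 0.15282880014638356
28.7 [ 0.6598 -0.0639  0.0674] 0.2271 0.6228
yellow [249 165   5  27  78] z 0.094 mx,my 0.2273 0.5795 rect 0.2274 [9.7 1.5]
yellow [249 165   5  27  78] z 0.0345 mx,my 0.227 0.5959 rect 0.2272 [15.   2.3]
yellow [246 257  11  29 291] z 0.094 mx,my 0.2275 0.6158 rect 0.2273 [12.5  3.9]
yellow [246 257  11  29 291] z 0.0345 mx,my 0.2272 0.6522 rect 0.227 [19.5  6.1]
red [246 146   7  32 217] z 0.0345 mx,my 0.2284 0.584 rect 0.2284 [17.4  3.4]
```

send_rows --motion '[{"x":0,"y":-0.1,"z":0,"rx":0,"ry":0,"rz":0,"jaw":0.8},{"x":0,"y":0,"z":0,"rx":0,"ry":0,"rz":0,"jaw":0.8},{"x":0,"y":0,"z":0,"rx":0,"ry":0,"rz":0,"jaw":0.8},{"x":0,"y":0,"z":0,"rx":0,"ry":0,"rz":0,"jaw":0.8},{"x":0,"y":0,"z":0,"rx":0,"ry":0,"rz":0,"jaw":0.8}]'

```text
clock: 29.2
tool_pos: [0.66, -0.0647, 0.0674]
eef_rot: [-0.129, 0.992, 0.001, -0.0]
contact_force: [-2.5, 4.6, 6.4]
opening: 0.158
finger_force: 35.0
```

```bash
python3 - <<'E'
from h import *
look()
E
```

```text
29.25 [ 0.66   -0.0647  0.0674] 0.2279 0.6228
yellow [249 179   5  13  63] z 0.094 mx,my 0.2283 0.5804 rect 0.2282 [4.5 1.5]
yellow [249 179   5  13  63] z 0.0345 mx,my 0.228 0.5972 rect 0.228 [7.  2.3]
yellow [246 257  10  29 290] z 0.094 mx,my 0.2283 0.6158 rect 0.2283 [12.5  3.6]
yellow [246 257  10  29 290] z 0.0345 mx,my 0.228 0.6522 rect 0.228 [19.4  5.6]
red [247 146   8  32 227] z 0.0345 mx,my 0.2286 0.5838 rect 0.2284 [17.4  3.8]
```

Level to within about 0.2 mm, and the index has not moved. Handing in.

```bash
python3 -c "
from plant import *
print(finish_job())"
```

```text
the job is handed in; nothing more can be done
None
```

I handed the job in at 29 s: amber stands in the near well and blue in the far well, both fully down with tabs in their slots and let go while the shutter was shut. The handle is held pulled out with its yellow pointer within about 0.2 mm of the red index, which I did not move.

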